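Load the tuning-peg drilling jig and latch its carriage

TASK

Get the peg drilling jig ready: take the brush off the carriage and lay it flat on the bench, off the jig, and lay every tuning peg in a cradle of its own length, down in both notches with its tip towards the drill bridge (long dark pegs in the long cradles with dark-brown blocks, short pale pegs in the short cradles with pale blocks). Then, with the carriage still out at the loading end, lay the steel keeper bar across the pegs into the two forks; only after that push the carriage under the bridge until the spring catch snaps in, let go, and leave it held home.

Things in the scene. Friction and masses are not known exactly. Their poses are not given: they have to be found in the camera images.
- carriage (a joint): Sliding carriage of the jig, m: 0 = right out at the loading end, 0.070 = fully home under the bridge, at its end stop. Slides along the jig's x with 1 N friction, stays where left. From 0.055 to 0.063 a spring roller catch resists with up to 8 N; past 0.065 it snaps in, drives the carriage home by itself and holds it (about 8 N to pull out). Starts at 0 to 0.02.
- catch (a joint): Brass roller of the spring catch on the right-hand rail (seen from the knob), m: 0 = sprung fully out, 0.004 = pressed back as the carriage's striker rides over it, about 0.001 once snapped in with the carriage home. Not to be touched.
- jig: Peg drilling jig screwed to the bench: plywood base 250 x 300 x 12 mm, dark steel side rails (tops 34 mm high, 122 to 137 mm off the middle). Origin on the bench under its middle, +x the push direction, z up. A drill bridge with four brass bushes spans it at x = 77 to 97 mm (underside 60, top 84 mm up), on posts 132 to 146 mm off the middle. Place and yaw vary.
- knob (a point): Centre of the carriage's black knob, 72 mm above the bench: upright, 26 mm across, 54 to 85 mm above the bench, on a 12 mm stem, on the jig's middle line, 120 mm before the jig's origin (-x) when the carriage is out at 0; moves with it. Axes as the jig's.
- keeper_seat (a point): Where the keeper bar's centre belongs, on the carriage, 61.5 mm above the bench, axes as the jig's: the bar lies along y, across the pegs. Two steel forks stand 116 mm off in +y and -y, each 8 mm thick in y; slots 20 mm wide in x, flaring to 34 mm at the prong tops (71.5 mm up), floors 56.5 mm up. Below the bar's middle nothing stands higher than 51 mm.
- keeper_mid (a point): Centre of the keeper, a dark steel flat bar 257 x 16 x 10 mm, 0.24 to 0.4 kg: length along this frame's y, thickness along z. Starts flat on the bench left of the jig; grasp it here across its 16 mm width.
- brush_grip (a point): Point on the axis of the chip brush's wooden handle (166 mm long brush, handle 17 mm thick, flat bristles 20 x 10 mm), a good place to grasp. Frame y runs along the brush to the bristles: bristle end 103 mm, handle end 63 mm from here. Starts lying on the carriage's notched blocks; flat on the bench this point is 8 to 10 mm up. 30 g.
- long_0 (a point): Long cradle 0, dark-brown wood: where a peg's mid point lies when seated, 48.5 mm above the bench, axes as the jig's; peg along x, tip point 58 mm on in +x, 45 mm up. V-notches for head (top 51 mm up) and tip (48 mm), open between (deck 26 mm up), 127 mm from head stop (knob side) to tip fence. From left, seen from the knob: long_0, long_1, short_0, short_1, 46 mm apart.
- long_1 (a point): Long cradle 1, dark-brown wood: where a peg's mid point lies when seated, 48.5 mm above the bench, axes as the jig's; peg along x, tip point 58 mm on in +x, 45 mm up. V-notches for head (top 51 mm up) and tip (48 mm), open between (deck 26 mm up), 127 mm from head stop (knob side) to tip fence. From left, seen from the knob: long_0, long_1, short_0, short_1, 46 mm apart.
- short_0 (a point): Short cradle 0, pale wood: where a peg's mid point lies when seated, 48.5 mm above the bench, axes as the jig's; peg along x, tip point 50 mm on in +x, 45 mm up. V-notches for head (top 51 mm up) and tip (48 mm), open between (deck 26 mm up), 111 mm from head stop (knob side) to tip fence. From left, seen from the knob: long_0, long_1, short_0, short_1, 46 mm apart.
- short_1 (a point): Short cradle 1, pale wood: where a peg's mid point lies when seated, 48.5 mm above the bench, axes as the jig's; peg along x, tip point 50 mm on in +x, 45 mm up. V-notches for head (top 51 mm up) and tip (48 mm), open between (deck 26 mm up), 111 mm from head stop (knob side) to tip fence. From left, seen from the knob: long_0, long_1, short_0, short_1, 46 mm apart.
- dark_peg_0_mid (a point): Dark tuning peg 0 (dark red-brown turned wood, 122 mm long, 30 g; may be absent): mid-length point on its axis, on the shank, about 10 mm thick; grasp it here, crosswise. Head (21 mm thick at its fattest, 37 mm from here) opposite the tip. Lying on the bench this point is 6.5 mm up; pegs can roll.
- dark_peg_0_tip (a point): Point on the axis of dark peg 0, 58 mm from its mid point, 3 mm short of its thin end (7 mm thick).
- dark_peg_1_mid (a point): Dark tuning peg 1 (dark red-brown turned wood, 122 mm long, 30 g; may be absent): mid-length point on its axis, on the shank, about 10 mm thick; grasp it here, crosswise. Head (21 mm thick at its fattest, 37 mm from here) opposite the tip. Lying on the bench this point is 6.5 mm up; pegs can roll.
- dark_peg_1_tip (a point): Point on the axis of dark peg 1, 58 mm from its mid point, 3 mm short of its thin end (7 mm thick).
- pale_peg_0_mid (a point): Pale tuning peg 0 (pale greyish-pink turned wood, 106 mm long, 30 g; may be absent): mid-length point on its axis, on the shank, about 13 mm thick; grasp it here, crosswise. Head (21 mm thick at its fattest, 29 mm from here) opposite the tip. Lying on the bench this point is 6.5 mm up; pegs can roll.
- pale_peg_0_tip (a point): Point on the axis of pale peg 0, 50 mm from its mid point, 3 mm short of its thin end (7 mm thick).
- pale_peg_1_mid (a point): Pale tuning peg 1 (pale greyish-pink turned wood, 106 mm long, 30 g; may be absent): mid-length point on its axis, on the shank, about 13 mm thick; grasp it here, crosswise. Head (21 mm thick at its fattest, 29 mm from here) opposite the tip. Lying on the bench this point is 6.5 mm up; pegs can roll.
- pale_peg_1_tip (a point): Point on the axis of pale peg 1, 50 mm from its mid point, 3 mm short of its thin end (7 mm thick).

How it is judged:
By the outcome, as a careful person would: the job done as asked, in the order asked, and still so for the second after the job is handed in, with the robot touching nothing.
Of dark_peg_0, dark_peg_1, pale_peg_0, pale_peg_1 only 3 to 4 are there at a start; the rules pass over those that are not, and their reading is None.
At some moment in a run one of keeper may be knocked a few centimetres aside while the robot is not near it.
Once in a run the grip may slacken for a moment while it holds something.
It also fails if it takes over 208 s, if anything falls off the work surface, if the arm or the gripper's body presses on something with over 40 N, if the wrist force passes 120 N, or if a joint passes its speed limit or range.

ROBOT

A 6-joint arm with a two-finger parallel gripper is mounted at the origin on the work surface; the furniture and walls round the work are solid. World frame = base frame: x ahead of the robot, y to its left, z up, the work surface at z = 0. Lengths are in mm, angles in rad, forces in N, time in s.
With the tool pointing down it reaches from about 375 to 750 mm from the base axis. Payload 9 kg.
Tool frame: the origin (TCP) lies midway between the tips of the shut fingers; the grasp point (between the pads) lies 19 mm behind it (tcp_to_grasp is the distance from the TCP to the grasp point, in mm); z points along the fingers, x is the direction in which the jaws open and shut, and the axes are right-handed (so a half turn about z gives the same grasp; the last joint's range is limited). The gripper opens to 85 mm and grips with 20 to 120 N. Pads are 22 mm wide; open, the fingers measure 114 mm over their backs; the gripper's body (76 mm by 85 mm) begins 54 mm behind the grasp point. The pads swing forward as they close: fully open they stand 13 mm farther back than shut.
Start: joints at [0.97, 0.104, 0.097, 1.564, 0, 1.353], TCP at [224.118, 556.604, 231.331] pointing down, gripper open.
Joint ranges: [-2.99, 2.99], [-0.84, 1.86], [-1.1, 1.16], [-1.84, 2.11], [-1.51, 1.56], [-3.14, 3.14]. Speed limits (rad/s): [2.22, 2.22, 2.57, 3.14, 3.14, 3.14].

INTERFACE

Orientations are given as a rotation vector (axis times angle).
In Python, from rig import read_state, capture, hand_in, find_in, tcp_to_grasp gives the robot as it stands.
- The arm moves only by the tool move_arm, never from a script. Its argument "series" is a list of rows, each a list of 7 numbers: the turn, a rotation vector about the tool's x, y, z in degrees, then the shift along the tool's x, y, z in mm, then the gripper command: -1 is fully open, 1 is shut, values between are in proportion. A call has exactly 8 rows; each row is the pose to reach, as a shift and turn from the pose commanded when the call began, along the tool's axes at that moment; what a row does not reach only later rows make up. A row lasts 1/8 s, in which the tool goes at most 62.5 mm and 10.7 degrees, less where a joint would pass 70% of its speed; a pose out of reach is approached as far as the arm can. A call with a gripper value outside its range is refused whole. The fingers move at their own pace and stop on an object; the grip force is fixed at half the most. Time passes only in rows, so rows that repeat a pose let the fingers close, or fill a call up. It gives the time, the measured TCP pose, the force and the opening at its end, in the units of the state.
- read_state(): the state, without advancing time (a new reading comes with each control period).
- capture(name): name is "side" or "top"; returns a dict with "frame" (384x512x3 uint8, red, green, blue), "range_z" (384x512 float32, mm along the optical axis (not along the pixel's ray), 0 where there is no reading), "vertical_fov" (degrees; the focal length in pixels is half the picture's height over the tangent of half this angle, whatever the lens; pixels are square), "cx", "cy" (the principal point, pixels), "extrinsics" (4x4, takes a point from world to camera coordinates). Camera axes: x right, y up, looking along -z (the intrinsics and any distortion apply to the point x, -y, -z); pixel columns grow to the right and rows downward; lengths in mm; the calibration is good to about 2 mm. A picture is of the moment at which its call begins.
- hand_in(): hands the job in, once; it reports no verdict.
Trained networks look in the newest picture that a camera, given by its name, has taken for a name from the list of things; names that differ only in an ending like _2 or _b are one class to them, and where a whole thing is asked for, a point or a joint stands for the part that bears it (a point fixed in the world has none). Each returns a list of dicts, best first, with "p" (0 to 1); they miss things now and then, are a little off and sometimes report something else, mostly with a low value. They report only what shows in the picture. A call takes as long as a camera call.
- find_in(camera, name): "centre" ([row, column] in pixels, amid what is visible of it).
The state is a dict: "t": time; "joint_positions": joint angles; "joint_velocities": joint speeds; "effort": joint torques, N m; "tool_pos": TCP position; "ee_rot": TCP orientation; "wrist_force": force on the tool from outside, world axes, zero at the start; "moment": the same for the moment, N m; "gripper_width": finger opening in mm.
Only numpy, scipy, OpenCV 4.12 (cv2) and the standard library are available. Lean on these libraries where they do the work, as an engineer would, in place of code of your own. Each camera call takes 0.05 s, during which the arm holds its last target. There are 200 camera calls.

## Working session

There is one attempt and no reset: what is moved stays moved. The work goes in short steps, Python scripts to look and compute and a tool call to move; the robot and the scene stay as the last step left them, time stands still between calls to the robot, and variables do not carry over. Pictures are saved under pics/ and viewed, about 12 in all and at most 16, crops included, and the job is handed in when it is done.

Besides the shell and the picture viewer there is one more tool, called after "Call:" as name(argument=value, ...) on one line, values as JSON. move_arm: Moves the arm, as the interface text tells. Its arguments: {"type":"object","properties":{"series":{"type":"array","items":{"type":"array","items":{"type":"number"}}}},"required":["series"]}

```bash
ls; mkdir -p pics
cat > h.py <<'E'
import numpy as np, cv2
from rig import *
from scipy.spatial.transform import Rotation as R
def K(c):
    f=c['frame'].shape[0]/2/np.tan(np.radians(c['vertical_fov'])/2); return f,c['cx'],c['cy']
def cloud(c):
    f,cx,cy=K(c); z=c['range_z'].astype(float); v,u=np.mgrid[:z.shape[0],:z.shape[1]]
    p=np.stack([(u-cx)*z/f,-(v-cy)*z/f,-z],-1); E=np.array(c['extrinsics'])
    w=(p-E[:3,3])@E[:3,:3]; w[z<=0]=np.nan; return w
def proj(c,p):
    f,cx,cy=K(c); E=np.array(c['extrinsics']); q=np.atleast_2d(p)@E[:3,:3].T+E[:3,3]
    return np.stack([cx+f*q[:,0]/-q[:,2],cy+f*q[:,1]/q[:,2]],-1)
def ray(c,u,v,z):
    f,cx,cy=K(c); E=np.array(c['extrinsics']); d=np.array([(u-cx)/f,-(v-cy)/f,-1])@E[:3,:3]; o=-E[:3,3]@E[:3,:3]
    return o+d*(z-o[2])/d[2]
def save(c,n,s=1): cv2.imwrite('pics/'+n,cv2.resize(c['frame'][:,:,::-1],None,fx=s,fy=s,interpolation=cv2.INTER_CUBIC))
E
python3 - <<'E'
from h import *
for n in ['top','side']:
    c=capture(n); save(c,n+'0.png',1.5); w=cloud(c)
    print(n,{k:c[k] for k in c if k not in('frame','range_z')})
    for t in ['jig','knob','keeper_seat','keeper_mid','brush_grip','long_0','long_1','short_0','short_1','dark_peg_0_mid','dark_peg_0_tip','dark_peg_1_mid','pale_peg_0_mid','pale_peg_0_tip']:
        for d in find_in(n,t)[:3]:
            r,k=d['centre']; print(t,round(d['p'],2),np.round([r,k]),np.round(w[int(r),int(k)]))
print(read_state())
E
```

```text
pics
top {'vertical_fov': 44.61843416291319, 'cx': 259.27701134122884, 'cy': 193.43975612940673, 'extrinsics': array([[ 1.11093212e-02, -9.99741347e-01, -1.98449560e-02,
        -7.24238401e+00],
       [ 9.95169172e-01,  9.11815629e-03,  9.77505909e-02,
        -4.79745567e+02],
       [-9.75443580e-02, -2.08350312e-02,  9.95013065e-01,
        -1.24009675e+03],
       [ 0.00000000e+00,  0.00000000e+00,  0.00000000e+00,
         1.00000000e+00]])}
jig 0.79 [173. 242.] [535.  45.  27.]
knob 0.89 [180. 247.] [515.  30.  50.]
knob 0.42 [212. 350.] [ 432. -245.   16.]
keeper_seat 0.65 [181. 241.] [513.  47.  27.]
keeper_mid 0.74 [219. 148.] [411. 303.   3.]
keeper_mid 0.38 [183. 240.] [511.  50.  23.]
brush_grip 0.71 [164. 242.] [553.  43.  65.]
brush_grip 0.6 [212. 352.] [ 435. -252.   17.]
long_0 0.91 [181. 242.] [513.  47.  27.]
long_1 0.91 [181. 242.] [513.  47.  27.]
short_0 0.98 [179. 243.] [518.  42.  28.]
short_1 0.98 [179. 243.] [518.  42.  28.]
dark_peg_1_mid 0.54 [151. 358.] [ 603. -274.   -5.]
pale_peg_0_mid 0.45 [212. 354.] [ 432. -255.   17.]
pale_peg_0_tip 0.65 [212. 350.
[... 1162 characters left out ...]
 274.] [ 424. -258.   10.]
{'t': 1.5, 'joint_positions': array([9.70299906e-01, 1.04101235e-01, 9.73013735e-02, 1.56388565e+00,
       3.98064759e-05, 1.35308668e+00]), 'joint_velocities': array([ 0.00039578, -0.00065607,  0.00131948, -0.00088372, -0.00140512,
        0.00185984]), 'effort': array([ 2.56814528e-04, -5.56749916e+01,  5.03764987e+01,  8.13362967e-04,
       -2.97663346e-04, -7.56228626e-07]), 'tool_pos': array([224.11230041, 556.61608075, 231.33071961]), 'ee_rot': array([-2.60339200e+00, -1.75825653e+00, -1.38901355e-04]), 'wrist_force': array([-0.54747276,  0.73331024, -1.05768413]), 'moment': array([-0.03976488, -0.01951908,  0.00647902]), 'gripper_width': 85.41978006726751}
```

View pics/top0.png

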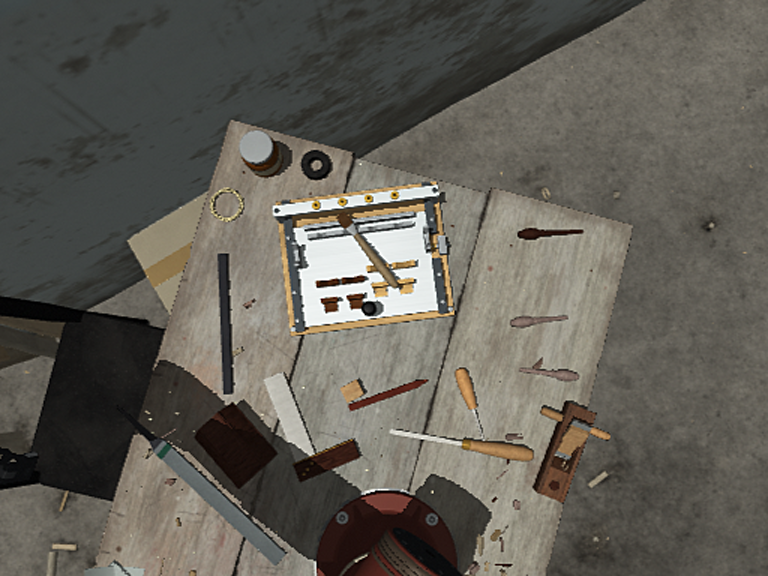

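View pics/side0.png

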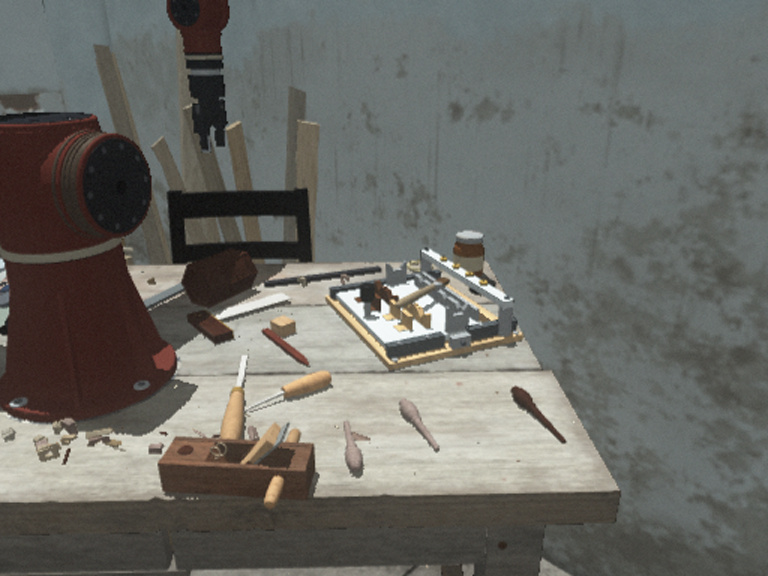

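Run:
```python
from h import *
c=capture('top'); s=capture('side')
a=cv2.resize(c['frame'][112:232,172:312],None,fx=4.5,fy=4.5,interpolation=cv2.INTER_CUBIC)[:,:,::-1]
cv2.imwrite('pics/topcrop.png',a)
b=cv2.resize(s['frame'][150:255,205:355],None,fx=5,fy=5,interpolation=cv2.INTER_CUBIC)[:,:,::-1]
cv2.imwrite('pics/sidecrop.png',b)
w=cloud(c); 
m=(w[...,2]>76)&(w[...,2]<95)&(w[...,0]>500)&(abs(w[...,1]-50)<200)
m&=~((w[...,0]<560))
p=w[m]; print(len(p),np.median(p[:,2])); r=cv2.minAreaRect(p[:,:2].astype(np.float32)); print(r)
# bench noise
b=w[250:270,120:140]; print('bench z',np.nanmean(b[...,2]),np.nanstd(b[...,2]))
ws=cloud(s)
# pegs ROI
for n,im,ww in(('top',c,w),('side',s,ws)):
  hsv=cv2.cvtColor(im['frame'],cv2.COLOR_RGB2HSV)
  for nm,(x0,x1,y0,y1) in dict(dark=(560,640,-350,-200),paleA=(480,540,-330,-190),paleB=(400,468,-340,-200)).items():
    q=(ww[...,0]>x0)&(ww[...,0]<x1)&(ww[...,1]>y0)&(ww[...,1]<y1)&(ww[...,2]>6)&(ww[...,2]<30)
    k=ww[q]
    print(n,nm,len(k),np.round(cv2.minAreaRect(k[:,:2].astype(np.float32)),1) if 0 else [np.round(v,1) for v in cv2.minAreaRect(k[:,:2].astype(np.float32))] if len(k)>3 else '')
```

```text
1297 81.99252789742384
((766.5179443359375, 116.65342712402344), (382.1278991699219, 296.1123046875), 21.51361846923828)
bench z -0.45359040661562766 2.6782542469704693
top dark 180 [array([ 600.6, -275.1]), array([141.9,  74.3]), np.float64(88.5)]
top paleA 11 [array([ 504.7, -249.6]), array([ 45.4, 115.4]), np.float64(1.8)]
top paleB 161 [array([ 435.6, -268.6]), array([ 56.1, 111.9]), np.float64(2.1)]
side dark 199 [array([ 591.7, -284.7]), array([19.5, 99.3]), np.float64(10.1)]
side paleA 0 
side paleB 195 [array([ 431.6, -270.2]), array([19.1, 95.1]), np.float64(10.0)]
```

View pics/topcrop.png

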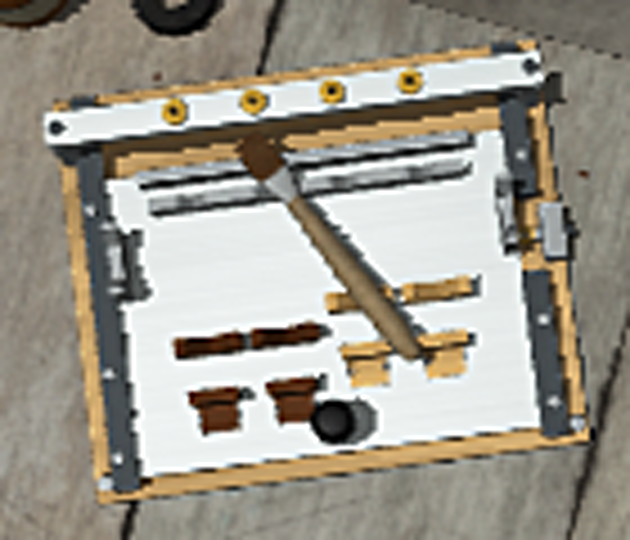

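View pics/sidecrop.png

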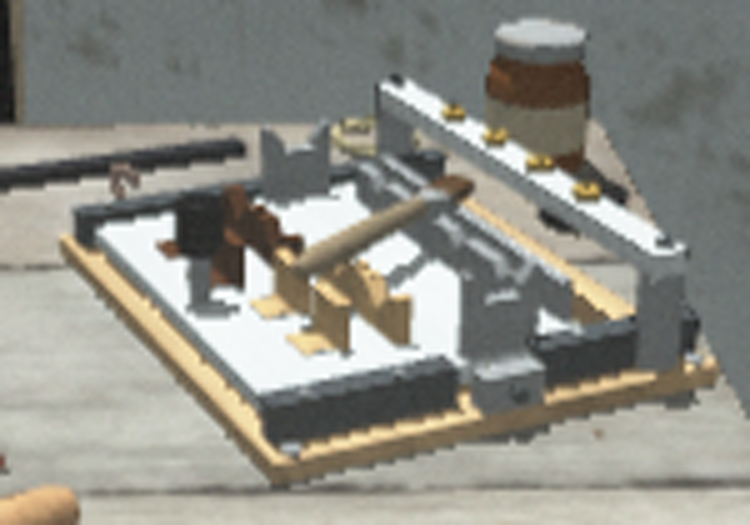

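```bash
cat >> h.py <<'E'
def cr(c,x,y,z): return ray(c,172+(x+.5)/4.5-.5,112+(y+.5)/4.5-.5,z)
E
python3 - <<'E'
from h import *
c=capture('top')
from scipy.optimize import least_squares
obs=[((100,500),(-125,150,12)),((588,440),(-125,-150,12)),((58,103),(125,150,12)),((538,40),(125,-150,12)),
((175,111),(87,69,85)),((253,101),(87,23,85)),((332,91),(87,-23,85)),((410,80),(87,-69,85))]
W=lambda t,j: np.array([t[0]+np.cos(t[2])*j[0]-np.sin(t[2])*j[1],t[1]+np.sin(t[2])*j[0]+np.cos(t[2])*j[1]])
f=lambda t: np.concatenate([W(t,j)-cr(c,*p,j[2])[:2] for p,j in obs])
t=least_squares(f,[540,40,.12],loss='soft_l1',f_scale=2).x; print('jig',t,np.round(f(t).reshape(-1,2),1).tolist())
def J(x,y,z):
    d=cr(c,x,y,z)[:2]-t[:2]; return np.round([np.cos(t[2])*d[0]+np.sin(t[2])*d[1],-np.sin(t[2])*d[0]+np.cos(t[2])*d[1]],1)
for n,a in dict(knobtop=(335,418,85),headL1=(175,350,51),headL2=(325,330,51),headS1=(328,302,51),headS2=(478,287,51),stopL=(220,397,51),stopL1=(295,387,51),stopS=(365,353,51),stopS1=(447,343,51),
 tipL=(150,208,48),tipR=(470,168,48),fenL=(140,183,50),fenR=(475,140,50),forkL=(120,262,71.5),forkR=(505,213,71.5)).items(): print(n,J(*a))
b=[cr(c,258,150,62),cr(c,415,352,62)]; print('brush',np.round(b,1), np.linalg.norm(b[0]-b[1]))
# keeper and pegs by colour mask
fr=c['frame'].astype(int); w=[]
for nm,(r0,r1,c0,c1) in dict(keeper=(160,270,138,162),dark=(145,165,335,395),paleA=(205,222,335,385),paleB=(240,258,344,390)).items():
    roi=c['frame'][r0:r1,c0:c1]; lab=cv2.cvtColor(roi,cv2.COLOR_RGB2LAB).astype(float); bg=np.median(lab.reshape(-1,3),0)
    d=np.linalg.norm((lab-bg)*[0.6,1.5,1.5],axis=2); d8=np.clip(d*3,0,255).astype(np.uint8); th,m=cv2.threshold(d8,0,255,cv2.THRESH_OTSU)
    n,l,st,ce=cv2.connectedComponentsWithStats(m); i=1+st[1:,4].argmax(); v,u=np.nonzero(l==i)
    print(nm,st[i]); P=np.array([ray(c,c0+a,r0+b,5 if nm=='keeper' else 6.5)[:2] for a,b in zip(u,v)])
    mu=P.mean(0); ax=np.linalg.svd(P-mu)[2][0]; s=(P-mu)@ax; 
    wid=[np.ptp(((P-mu)@[-ax[1],ax[0]])[(s>q-4)&(s<q+4)]).round() for q in np.linspace(s.min()+4,s.max()-4,7)]
    mid=mu+ax*(s.min()+s.max())/2; o=(((P-mu)@[-ax[1],ax[0]])); 
    print('  mid',mid.round(1),'axis',ax.round(3),'len',np.ptp(s).round(1),'wid',wid)
E
```

```text
jig [5.43713308e+02 4.47922288e+01 1.33300520e-01] [[0.5, 2.1], [1.2, -1.3], [4.7, 3.4], [3.3, 0.8], [-1.4, -0.3], [-1.5, -0.8], [-1.6, -0.7], [-2.2, -1.3]]
knobtop [-99.9  -1.6]
headL1 [-45.7  88.4]
headL2 [-44.9  -0.6]
headS1 [-28.6  -4.4]
headS2 [-30.8 -93.1]
stopL [-76.5  65.3]
stopL1 [-76.1  20.8]
stopS [-61.3 -22.4]
stopS1 [-61.4 -70.9]
tipL [40.9 94.1]
tipR [ 40.9 -97.5]
fenL [56.2 98.1]
fenR [  56.8 -102.4]
forkL [  7.  112.2]
forkR [   7.5 -113.4]
brush [[604.3  78.6  62. ]
 [485.6 -15.   62. ]] 151.14350939501813
keeper [  7   9  11  94 650]
  mid [419.5 296.6] axis [-0.997 -0.073] len 256.3 wid [np.float64(20.0), np.float64(17.0), np.float64(14.0), np.float64(17.0), np.float64(19.0), np.float64(17.0), np.float64(17.0)]
dark [ 10   7  44   8 210]
  mid [ 590.7 -295.3] axis [ 0.06  -0.998] len 118.2 wid [np.float64(11.0), np.float64(20.0), np.float64(11.0), np.float64(11.0), np.float64(9.0), np.float64(6.0), np.float64(6.0)]
paleA [  5   5  39   9 173]
  mid [ 430.5 -273.1] axis [-0.114  0.993] len 103.8 wid [np.float64(6.0), np.float64(6.0), np.float64(9.0), np.float64(11.0), np.float64(16.0), np.float64(22.0), np.float64(12.0)]
paleB [11  0 31 11 66]
  mid [ 342.  -302.4] axis [0.173 0.985] len 81.7 wid [np.float64(3.0), np.float64(5.0), np.float64(4.0), np.float64(1.0), np.float64(1.0), np.float64(16.0), np.float64(14.0)]
```

```bash
cat > go.py <<'E'
import sys,numpy as np
from rig import read_state
from scipy.spatial.transform import Rotation as R
s=read_state(); p=np.array(s['tool_pos']); M=R.from_rotvec(s['ee_rot']).as_matrix()
def st(): print('t',round(s['t'],2),'pos',p.round(1),'phi',round(np.degrees(np.arctan2(M[1,0],M[0,0])),1),'F',np.round(s['wrist_force'],1),'w',round(s['gripper_width'],1),'j6',round(s['joint_positions'][5],2))
st()
for a in sys.argv[1:]:
    x,y,z,phi=map(float,a.split(','))
    f=np.radians(phi); T=np.array([[np.cos(f),np.sin(f),0],[np.sin(f),-np.cos(f),0],[0,0,-1]]).T
    T=np.column_stack([[np.cos(f),np.sin(f),0],[np.sin(f),-np.cos(f),0],[0,0,-1]])
    rv=R.from_matrix(M.T@T).as_rotvec(degrees=True); d=M.T@(np.array([x,y,z])-p)
    j1=np.degrees(np.arctan2(y,x)); print(a,'->',rv.round(1).tolist(),d.round(1).tolist(),'j6',round(j1+90-phi))
E
python3 - <<'E'
from h import *
c=capture('top'); w=cloud(c)
for a in np.linspace(0,1,8):
    x,y=np.array([258,150])*(1-a)+np.array([415,352])*a
    u,v=int(172+x/4.5),int(112+y/4.5); print(a.round(2),np.nanmean(w[v-1:v+2,u-1:u+2].reshape(-1,3),0).round(1))
s=capture('side')
print('paleB top', ray(c,366.5,248.5,6.5), ray(c,385,251,6.5),ray(c,347,246,6.5))
# side pegs, 1.5x coordinates head end, tip end
for n,a,b in (('dark',(517,390),(565,441)),('A',(403,404),(437,449)),('B',(355,470),(347,423))):
    P=[ray(s,q[0]/1.5,q[1]/1.5,6.5)[:2].round(1) for q in (a,b)]; print(n,P)
sc=s['frame'][255:320,225:385]; cv2.imwrite('pics/sidepegs.png',cv2.resize(sc,None,fx=5,fy=5,interpolation=cv2.INTER_CUBIC)[:,:,::-1])
E
python3 go.py 547,33,150,128.3 547,33,51,128.3
```

```text
0.0 [604.8  78.7  58.9]
0.14 [588.8  65.2  58.6]
0.29 [569.6  51.4  61.6]
0.43 [553.8  38.   61. ]
0.57 [537.6  24.5  62.9]
0.71 [518.9  11.1  65.1]
0.86 [503.   -2.3  66.5]
1.0 [485.5 -15.4  58.7]
paleB top [ 335.10851649 -292.49578615    6.5       ] [ 328.99718998 -341.96335466    6.5       ] [ 341.20505924 -240.2130829     6.5       ]
dark [array([ 593.6, -236.8]), array([ 593.3, -360.3])]
A [array([ 426.5, -224.7]), array([ 435.2, -330. ])]
B [array([ 330. , -339.3]), array([ 342.6, -246.1])]
t 1.75 pos [224.1 556.6 231.3] phi 68.1 F [-0.1 -0.1  0. ] w 85.5 j6 1.35
547,33,150,128.3 -> [0.0, -0.0, -60.2] [-365.1, 495.1, 81.3] j6 -35
547,33,51,128.3 -> [0.0, -0.0, -60.2] [-365.1, 495.1, 180.3] j6 -35
```

View pics/sidepegs.png

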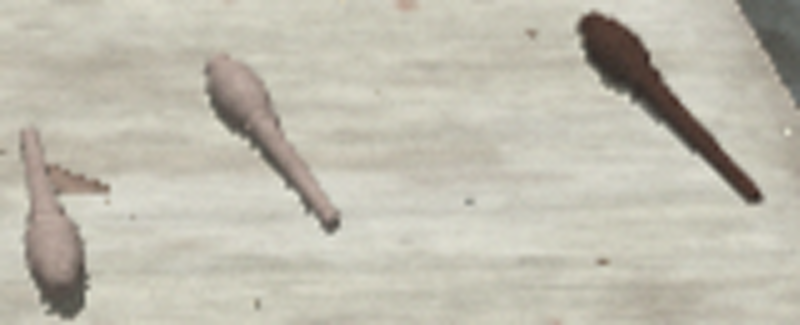

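Call:
move_arm(series=[[0,0,-60.2,-365,495,81,-0.06],[0,0,-60.2,-365,495,81,-0.06],[0,0,-60.2,-365,495,81,-0.06],[0,0,-60.2,-365,495,81,-0.06],[0,0,-60.2,-365,495,81,-0.06],[0,0,-60.2,-365,495,81,-0.06],[0,0,-60.2,-365,495,81,-0.06],[0,0,-60.2,-365,495,81,-0.06]])

```text
t: 2.75
tool_pos: [465.9, 165.9, 171.3]
ee_rot: [1.369, 2.827, 0.001]
wrist_force: [1.0, 0.4, -0.5]
gripper_width: 45.0
```

```bash
python3 go.py 547,33,46,128.3 540,-172,100,97.6
```

```text
t 2.75 pos [465.9 165.9 171.3] phi 128.3 F [ 1.   0.4 -0.5] w 45.0 j6 -0.59
547,33,46,128.3 -> [0.1, 0.0, 0.0] [-154.5, -18.9, 125.3] j6 -35
540,-172,100,97.6 -> [0.1, 0.0, 30.7] [-311.0, -151.5, 71.3] j6 -25
```

Call:
move_arm(series=[[0,0,0,-154,-19,50,-0.06],[0,0,0,-154,-19,50,-0.06],[0,0,0,-154,-19,50,-0.06],[0,0,0,-154,-19,50,-0.06],[0,0,0,-154,-19,50,-0.06],[0,0,0,-154,-19,50,-0.06],[0,0,0,-154,-19,50,-0.06],[0,0,0,-154,-19,50,-0.06]])

```text
t: 3.75
tool_pos: [545.5, 35.5, 121.5]
ee_rot: [1.369, 2.827, 0.0]
wrist_force: [0.4, -1.0, 0.3]
gripper_width: 45.4
```

```bash
python3 go.py 547,33,46,128.3
```

```text
t 3.75 pos [545.5  35.5 121.5] phi 128.3 F [ 0.4 -1.   0.3] w 45.4 j6 -0.84
547,33,46,128.3 -> [0.0, 0.0, 0.0] [-2.8, -0.4, 75.5] j6 -35
```

Call:
move_arm(series=[[0,0,0,-3,0,45,-0.06],[0,0,0,-3,0,75,-0.06],[0,0,0,-3,0,75,-0.06],[0,0,0,-3,0,75,1],[0,0,0,-3,0,75,1],[0,0,0,-3,0,75,1],[0,0,0,-3,0,75,1],[0,0,0,-3,0,75,1]])

```text
t: 4.75
tool_pos: [548.9, 32.5, 48.6]
ee_rot: [1.369, 2.824, 0.002]
wrist_force: [-0.8, 0.8, 6.0]
gripper_width: 14.7
```

```bash
python3 go.py 547,33,130,128.3 545,-172,100,97.6
```

```text
t 4.75 pos [548.9  32.5  48.6] phi 128.3 F [-0.8  0.8  6. ] w 14.7 j6 -0.85
547,33,130,128.3 -> [0.1, 0.1, -0.0] [1.4, -1.0, -81.4] j6 -35
545,-172,100,97.6 -> [0.2, 0.1, 30.7] [-158.3, -129.6, -51.4] j6 -25
```

Call:
move_arm(series=[[0,0,0,0,0,-50,1],[0,0,0,0,0,-85,1],[0,0,30.7,-60,-50,-75,1],[0,0,30.7,-158,-130,-60,1],[0,0,30.7,-158,-130,-60,1],[0,0,30.7,-158,-130,-60,1],[0,0,30.7,-158,-130,-60,1],[0,0,30.7,-158,-130,-60,1]])

```text
t: 5.75
tool_pos: [543.5, -170.9, 106.8]
ee_rot: [2.068, 2.365, 0.001]
wrist_force: [-0.9, 0.1, -0.7]
gripper_width: 14.4
```

```bash
python3 go.py 545,-172,3,97.6
python3 - <<'E'
from h import *
c=capture('side'); save(c,'s1.png',1.5)
E
```

```text
t 5.75 pos [ 543.5 -170.9  106.8] phi 97.7 F [-0.9  0.1 -0.7] w 14.4 j6 -0.67
545,-172,3,97.6 -> [0.0, -0.0, 0.1] [-1.3, 1.2, 103.8] j6 -25
```

View pics/s1.png

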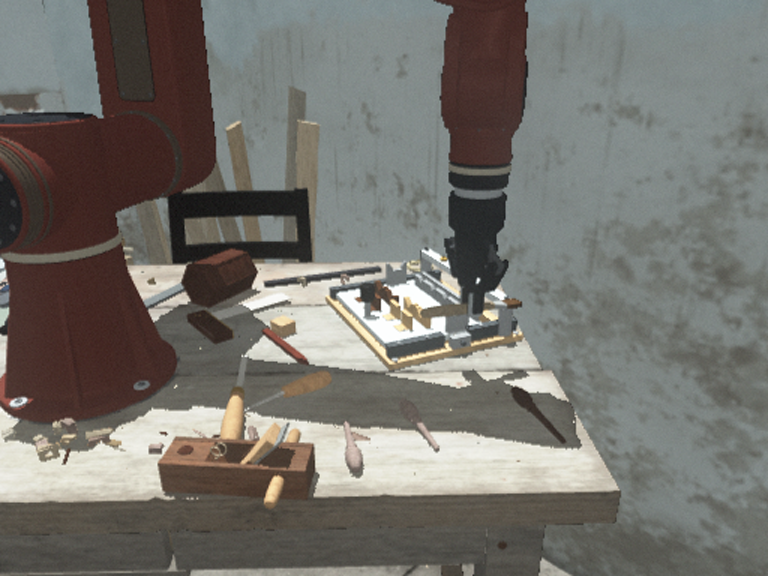

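Call:
move_arm(series=[[0,0,0,0,0,50,1],[0,0,0,0,0,90,1],[0,0,0,0,0,101,1],[0,0,0,0,0,101,1],[0,0,0,0,0,101,1],[0,0,0,0,0,101,0.2],[0,0,0,0,0,101,0.2],[0,0,0,0,0,101,0.2]])

```text
t: 6.8
tool_pos: [543.3, -172.1, 5.5]
ee_rot: [2.07, 2.363, 0.0]
wrist_force: [-0.3, 0.6, -0.2]
gripper_width: 34.6
```

```bash
python3 go.py 545,-172,120,97.6 591.5,-297,80,3.4
```

```text
t 6.8 pos [ 543.3 -172.1    5.5] phi 97.6 F [-0.3  0.6 -0.2] w 34.6 j6 -0.67
545,-172,120,97.6 -> [0.0, 0.0, -0.0] [-0.2, 1.7, -114.5] j6 -25
591.5,-297,80,3.4 -> [0.0, -0.0, 94.2] [-130.2, 31.3, -74.4] j6 60
```

Call:
move_arm(series=[[0,0,0,0,0,-50,0.2],[0,0,0,0,0,-80,0.2],[0,0,95.9,-130,30,-75,0.2],[0,0,95.9,-130,32,-75,0.2],[0,0,95.9,-130,32,-75,0.2],[0,0,95.9,-130,32,-75,0.2],[0,0,95.9,-130,32,-75,0.2],[0,0,95.9,-130,32,-75,0.2]])

```text
t: 7.8
tool_pos: [591.9, -296.7, 80.0]
ee_rot: [-3.014, -0.885, 0.0]
wrist_force: [-0.3, -0.0, -0.1]
gripper_width: 34.3
```

Call:
move_arm(series=[[0,0,0,0,0,0,0.2],[0,0,0,0,0,0,0.2],[0,0,0,0,0,0,0.2],[0,0,0,0,0,0,0.2],[0,0,0,0,0,0,0.2],[0,0,0,0,0,0,0.2],[0,0,0,0,0,0,0.2],[0,0,0,0,0,0,0.2]])

```text
t: 8.8
tool_pos: [592.0, -296.6, 80.2]
ee_rot: [-3.011, -0.895, -0.0]
wrist_force: [0.3, 0.1, -0.6]
gripper_width: 34.2
```

```bash
python3 go.py 592,-297,3,1.7
```

```text
t 8.8 pos [ 592.  -296.6   80.2] phi 33.1 F [ 0.3  0.1 -0.6] w 34.2 j6 0.33
592,-297,3,1.7 -> [-0.0, -0.0, 31.4] [-0.2, 0.3, 77.2] j6 62
```

Call:
move_arm(series=[[0,0,31.4,0,0,0,0.2],[0,0,31.4,0,0,0,0.2],[0,0,31.4,0,0,30,0.2],[0,0,31.4,0,0,60,0.2],[0,0,31.4,0,0,77,0.2],[0,0,31.4,0,0,77,0.2],[0,0,31.4,0,0,77,1],[0,0,31.4,0,0,77,1]])

```text
t: 9.8
tool_pos: [592.9, -297.2, 4.9]
ee_rot: [3.14, 0.047, 0.003]
wrist_force: [0.3, 0.3, 1.9]
gripper_width: 6.2
```

Call:
move_arm(series=[[0,0,0,0,0,0,1],[0,0,0,0,0,0,1],[0,0,0,0,0,0,1],[0,0,0,0,0,-60,1],[0,0,0,0,0,-100,1],[0,0,0,0,0,-110,1],[0,0,0,0,0,-110,1],[0,0,0,0,0,-110,1]])

```text
t: 10.8
tool_pos: [591.2, -296.0, 111.2]
ee_rot: [-3.139, -0.047, 0.003]
wrist_force: [-0.3, 0.4, -0.3]
gripper_width: 6.3
```

```bash
python3 - <<'E'
from h import *
c=capture('side'); save(c,'s2.png',1); t=capture('top'); 
a=cv2.resize(np.hstack([c['frame'][110:270,270:420],t['frame'][100:260,300:420]]),None,fx=2.9,fy=2.9,interpolation=cv2.INTER_CUBIC); cv2.imwrite('pics/g1.png',a[:,:,::-1])
# jig target list
t0=np.array([543.7,44.8]);th=.1333
for n,j in dict(long0=(-9.5,69),long1=(-9.5,23),short0=(-1.5,-23),short1=(-1.5,-69),seat=(7,0),knob=(-100,0)).items():
    print(n,(t0+np.array([np.cos(th)*j[0]-np.sin(th)*j[1],np.sin(th)*j[0]+np.cos(th)*j[1]])).round(1))
E
python3 go.py 525.1,111.9,125,97.6
```

```text
long0 [525.1 111.9]
long1 [531.2  66.3]
short0 [545.3  21.8]
short1 [551.4 -23.8]
seat [550.6  45.7]
knob [444.6  31.5]
t 10.9 pos [ 591.2 -296.   111.3] phi 1.7 F [-0.1  0.1 -0.4] w 6.1 j6 0.88
525.1,111.9,125,97.6 -> [-0.2, 0.0, -95.9] [-53.9, -409.7, -12.9] j6 4
```

View pics/g1.png

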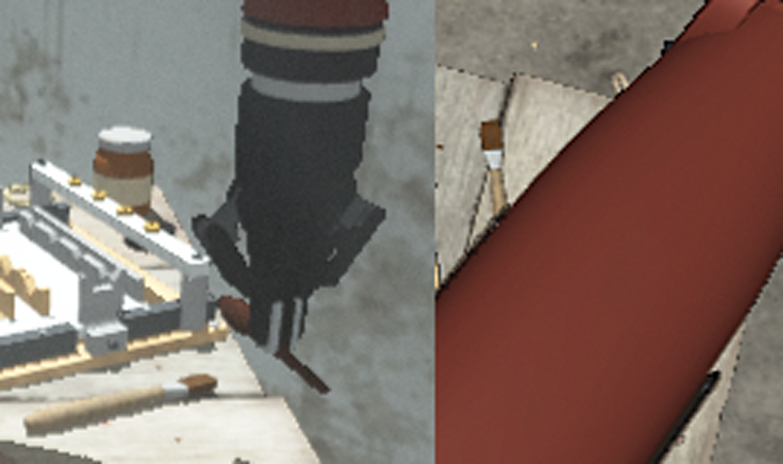

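```bash
cat >> h.py <<'E'
def rayax(c,u,v,ax,val):
    f,cx,cy=K(c); E=np.array(c['extrinsics']); d=np.array([(u-cx)/f,-(v-cy)/f,-1])@E[:3,:3]; o=-E[:3,3]@E[:3,:3]
    return o+d*(val-o[ax])/d[ax]
E
python3 - <<'E'
from h import *
c=capture('side'); fr=c['frame'][205:250,338:392].astype(int)
w=cloud(c)
m=np.zeros(c['frame'].shape[:2],bool); m[205:250,338:392]=True
f=c['frame'].astype(int); m&=(f[...,0]-f[...,2]>18)&(f[...,0]<140)&(w[...,2]>60)&(abs(w[...,0]-591)<40)
P=w[m]; print(len(P)); q=P[:,1]
for a in range(-370,-220,12):
    k=P[(q>a)&(q<a+12)]
    if len(k): print(a+6,len(k),k.mean(0).round(1))
print(rayax(c,345.2,213.4,0,591),rayax(c,383,244.8,0,591))
E
```

```text
72
-268 24 [ 585.  -267.   119.8]
-256 32 [ 584.9 -256.4  121.2]
-244 15 [ 585.3 -244.9  121. ]
-232 1 [ 585.8 -236.8  118.4]
[ 591.         -225.10005265  111.56228839] [ 591.         -361.49370865  112.27002847]
```

Call:
move_arm(series=[[0,0,-95.9,-54,-410,-15,1],[0,0,-95.9,-54,-410,-15,1],[0,0,-95.9,-54,-410,-15,1],[0,0,-95.9,-54,-410,-15,1],[0,0,-95.9,-54,-410,-15,1],[0,0,-95.9,-54,-410,-15,1],[0,0,-95.9,-54,-410,-15,1],[0,0,-95.9,-54,-410,-15,1]])

```text
t: 11.95
tool_pos: [524.8, 114.4, 127.8]
ee_rot: [-2.255, -2.186, 0.0]
wrist_force: [0.0, -0.4, -0.5]
gripper_width: 6.8
```

```bash
python3 go.py 524.1,111.9,75,97.6
```

```text
t 11.95 pos [524.8 114.4 127.8] phi 88.2 F [ 0.  -0.4 -0.5] w 6.8 j6 0.0
524.1,111.9,75,97.6 -> [-0.0, -0.0, -9.4] [-2.5, -0.6, 52.8] j6 4
```

Call:
move_arm(series=[[0,0,-9.4,-2.5,-0.6,0,1],[0,0,-9.4,-2.5,-0.6,20,1],[0,0,-9.4,-2.5,-0.6,53,1],[0,0,-9.4,-2.5,-0.6,53,1],[0,0,-9.4,-2.5,-0.6,53,1],[0,0,-9.4,-2.5,-0.6,53,1],[0,0,-9.4,-2.5,-0.6,53,1],[0,0,-9.4,-2.5,-0.6,53,1]])

```text
t: 12.95
tool_pos: [525.4, 109.2, 75.7]
ee_rot: [2.08, 2.353, 0.001]
wrist_force: [0.2, 0.1, 0.4]
gripper_width: 6.4
```

```bash
python3 go.py 524.1,111.9,47,97.6;  python3 - <<'E'
from h import *
c=capture('side');t=capture('top'); 
a=cv2.resize(np.hstack([c['frame'][145:245,210:350],t['frame'][115:215,180:310]]),None,fx=2.95,fy=2.95,interpolation=cv2.INTER_CUBIC); cv2.imwrite('pics/g2.png',a[:,:,::-1])
E
```

```text
t 12.95 pos [525.4 109.2  75.7] phi 97.0 F [0.2 0.1 0.4] w 6.4 j6 -0.16
524.1,111.9,47,97.6 -> [0.0, 0.0, -0.6] [2.9, -1.0, 28.7] j6 4
```

View pics/g2.png

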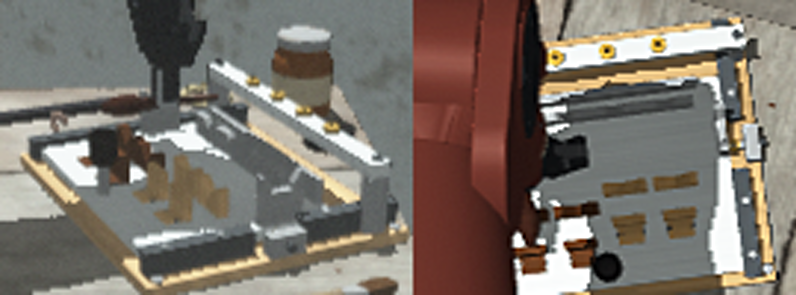

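Call:
move_arm(series=[[0,0,-0.6,2.9,-1,0,1],[0,0,-0.6,2.9,-1,8,1],[0,0,-0.6,2.9,-1,15,1],[0,0,-0.6,2.9,-1,20,1],[0,0,-0.6,2.9,-1,24,1],[0,0,-0.6,2.9,-1,27,1],[0,0,-0.6,2.9,-1,28,1],[0,0,-0.6,2.9,-1,28,1]])

```text
t: 14.05
tool_pos: [525.6, 112.5, 49.6]
ee_rot: [2.066, 2.364, 0.006]
wrist_force: [-1.7, 3.2, 15.5]
gripper_width: 6.4
```

```bash
python3 go.py 524.1,111.9,47,97.6; python3 -c "from rig import *;print(read_state()['moment'])"
```

```text
t 14.05 pos [525.6 112.5  49.6] phi 97.7 F [-1.7  3.2 15.5] w 6.4 j6 -0.17
524.1,111.9,47,97.6 -> [0.3, -0.0, 0.1] [-0.4, -1.6, 2.6] j6 4
[0.76173652 0.53937115 0.11026726]
```

Call:
move_arm(series=[[0,0,0,0.5,0,0,1],[0,0,0,1,0,0,1],[0,0,0,1,0,0,0.75],[0,0,0,1,0,0,0.7],[0,0,0,1,0,0,0.5],[0,0,0,1,0,0,0.4],[0,0,0,1,0,0,0.4],[0,0,0,1,0,0,0.4]])

```text
t: 15.05
tool_pos: [523.6, 112.9, 47.2]
ee_rot: [-2.068, -2.365, -0.0]
wrist_force: [0.5, -0.6, -0.5]
gripper_width: 25.6
```

```bash
python3 go.py 524.1,111.9,120,97.6 430,-276.5,120,6
```

```text
t 15.05 pos [523.6 112.9  47.2] phi 97.7 F [ 0.5 -0.6 -0.5] w 25.6 j6 -0.17
524.1,111.9,120,97.6 -> [-0.0, -0.0, 0.1] [-1.1, 0.4, -72.8] j6 4
430,-276.5,120,6 -> [-0.0, -0.0, 91.7] [-373.5, -144.6, -72.9] j6 51
```

Call:
move_arm(series=[[0,0,0,0,0,-40,0.4],[0,0,0,0,0,-70,0.4],[0,0,92,-373,-144,-75,0.2],[0,0,92,-373,-144,-75,0.2],[0,0,92,-373,-144,-75,0.2],[0,0,92,-373,-144,-75,0.2],[0,0,92,-373,-144,-75,0.2],[0,0,92,-373,-144,-75,0.2]])

```text
t: 16.05
tool_pos: [435.7, -253.8, 122.2]
ee_rot: [3.013, 0.888, 0.001]
wrist_force: [1.1, -0.4, 0.2]
gripper_width: 33.9
```

```bash
python3 go.py 430.7,-275.5,30,5.7;  python3 - <<'E'
from h import *
c=capture('side');t=capture('top'); 
a=cv2.resize(np.hstack([c['frame'][145:245,210:350],t['frame'][115:215,180:310]]),None,fx=2.95,fy=2.95,interpolation=cv2.INTER_CUBIC); cv2.imwrite('pics/g3.png',a[:,:,::-1])
E
```

```text
t 16.05 pos [ 435.7 -253.8  122.2] phi 32.8 F [ 1.1 -0.4  0.2] w 33.9 j6 0.21
430.7,-275.5,30,5.7 -> [0.0, -0.0, 27.1] [-16.0, 15.5, 92.2] j6 52
```

View pics/g3.png

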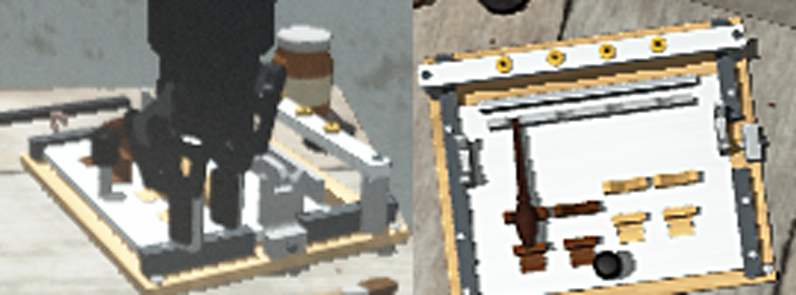

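Run:
```python
from h import *
t=capture('top'); w=cloud(t)
a=cv2.resize(t['frame'][145:215,200:270],None,fx=8,fy=8,interpolation=cv2.INTER_CUBIC); cv2.imwrite('pics/g4.png',a[:,:,::-1])
t0=np.array([543.7,44.8]);th=.1333; Rm=np.array([[np.cos(th),np.sin(th)],[-np.sin(th),np.cos(th)]])
f=t['frame'].astype(int); m=np.zeros(f.shape[:2],bool); m[150:205,205:228]=True
m&=(f[...,0]-f[...,2]>15)&(f[...,0]<150)
v,u=np.nonzero(m)
for vv in range(150,205,2):
    k=m[vv]; uu=np.nonzero(k)[0]
    if len(uu):
        P=ray(t,uu.mean(),vv,48)[:2]; z=w[vv,uu][:,2]
        print(vv,len(uu),'jig',(Rm@(P-t0)).round(1),'z',np.nanmean(z).round(1))
```

```text
156 2 jig [42.6 68.1] z 46.3
158 2 jig [37.2 68.7] z 47.5
160 2 jig [31.8 69.3] z 48.2
162 2 jig [26.5 69.9] z 50.5
164 3 jig [20.9 69.2] z 52.5
166 2 jig [15.4 68.5] z 49.3
168 2 jig [10.1 69.1] z 52.2
170 2 jig [ 4.7 69.7] z 51.3
172 3 jig [-0.8 69. ] z 54.3
174 3 jig [-6.2 69.6] z 55.8
176 3 jig [-11.5  70.2] z 52.7
178 2 jig [-17.   69.5] z 56.3
180 3 jig [-22.5  68.8] z 57.0
182 4 jig [-27.6  70.7] z 57.8
184 5 jig [-33.1  70. ] z 60.3
186 12 jig [-39.6  61.1] z 54.0
188 14 jig [-44.   69.1] z 58.2
190 8 jig [-48.7  74.4] z 58.7
192 7 jig [-54.7  69.8] z 63.0
194 5 jig [-60.   70.4] z 63.4
196 4 jig [-65.4  69.7] z 63.6
198 11 jig [-70.9  68.9] z 56.0
200 7 jig [-75.5  74.8] z 52.6
202 8 jig [-82.   66.2] z 28.7
204 9 jig [-87.1  68.1] z 27.7
```

View pics/g4.png

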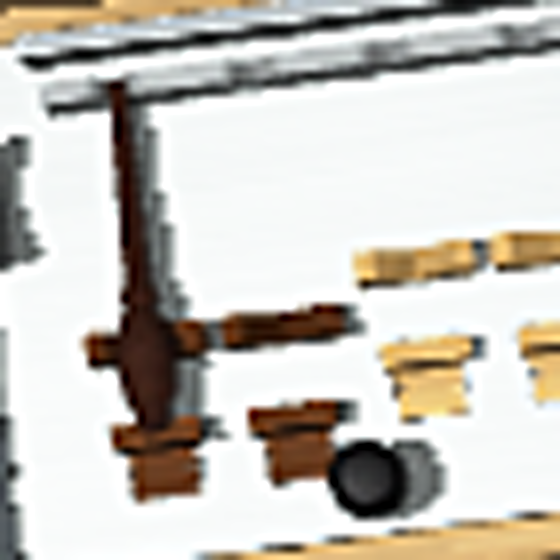

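Call:
move_arm(series=[[0,0,27.1,-16,15.5,0,0.2],[0,0,27.1,-16,15.5,0,0.2],[0,0,27.1,-16,15.5,30,0.2],[0,0,27.1,-16,15.5,60,0.2],[0,0,27.1,-16,15.5,80,0.2],[0,0,27.1,-16,15.5,80,0.2],[0,0,27.1,-16,15.5,80,0.2],[0,0,27.1,-16,15.5,80,0.2]])

```text
t: 17.2
tool_pos: [432.2, -273.9, 43.1]
ee_rot: [3.136, 0.168, 0.002]
wrist_force: [0.6, -0.3, 0.5]
gripper_width: 34.2
```

```bash
python3 go.py 430.7,-275.5,3,5.7
```

```text
t 17.2 pos [ 432.2 -273.9   43.1] phi 6.1 F [ 0.6 -0.3  0.5] w 34.2 j6 0.64
430.7,-275.5,3,5.7 -> [0.1, -0.1, 0.4] [-1.7, 1.4, 40.1] j6 52
```

Call:
move_arm(series=[[0,0,0.4,-1,1.4,25,0.2],[0,0,0.4,-1,1.4,40,0.2],[0,0,0.4,-1,1.4,40,0.2],[0,0,0.4,-1,1.4,40,1],[0,0,0.4,-1,1.4,40,1],[0,0,0.4,-1,1.4,40,1],[0,0,0.4,-1,1.4,40,1],[0,0,0.4,-1,1.4,40,1]])

```text
t: 18.2
tool_pos: [431.1, -275.5, 2.9]
ee_rot: [3.137, 0.156, 0.002]
wrist_force: [0.0, 1.4, 6.0]
gripper_width: 12.8
```

```bash
python3 go.py 545.3,21.8,110,97.6
```

```text
t 18.2 pos [ 431.1 -275.5    2.9] phi 5.7 F [0.  1.4 6. ] w 12.8 j6 0.65
545.3,21.8,110,97.6 -> [0.1, 0.0, -91.9] [143.2, -284.4, -107.3] j6 -5
```

Call:
move_arm(series=[[0,0,0,0,0,-50,1],[0,0,0,0,0,-100,1],[0,0,-91.9,145,-284,-107,1],[0,0,-91.9,145,-284,-107,1],[0,0,-91.9,145,-284,-107,1],[0,0,-91.9,145,-284,-107,1],[0,0,-91.9,145,-284,-107,1],[0,0,-91.9,145,-284,-107,1]])

```text
t: 19.2
tool_pos: [547.4, 25.7, 109.1]
ee_rot: [-2.561, -1.819, -0.001]
wrist_force: [-0.2, -0.5, 0.5]
gripper_width: 12.6
```

```bash
python3 go.py 546.8,22,75,97.6
```

```text
t 19.2 pos [547.4  25.7 109.1] phi 70.8 F [-0.2 -0.5  0.5] w 12.6 j6 0.14
546.8,22,75,97.6 -> [0.0, -0.0, -26.8] [-3.7, 0.6, 34.1] j6 -5
```

Call:
move_arm(series=[[0,0,-26.8,-2,0.6,0,1],[0,0,-26.8,-2,0.6,0,1],[0,0,-26.8,-2,0.6,20,1],[0,0,-26.8,-2,0.6,34,1],[0,0,-26.8,-2,0.6,45,1],[0,0,-26.8,-2,0.6,45,1],[0,0,-26.8,-2,0.6,45,1],[0,0,-26.8,-2,0.6,45,1]])

```text
t: 20.2
tool_pos: [547.1, 19.8, 64.6]
ee_rot: [2.082, 2.351, 0.001]
wrist_force: [-0.4, 0.0, -0.1]
gripper_width: 13.0
```

```bash
python3 go.py 546.8,22,45,97.6
```

```text
t 20.2 pos [547.1  19.8  64.6] phi 96.9 F [-0.4  0.  -0.1] w 13.0 j6 -0.32
546.8,22,45,97.6 -> [0.1, 0.0, -0.7] [2.2, -0.0, 19.6] j6 -5
```

Call:
move_arm(series=[[0,0,-0.7,2.2,0,0,1],[0,0,-0.7,2.2,0,4,1],[0,0,-0.7,2.2,0,8,1],[0,0,-0.7,2.2,0,11,1],[0,0,-0.7,2.2,0,14,1],[0,0,-0.7,2.2,0,16,1],[0,0,-0.7,2.2,0,18,1],[0,0,-0.7,2.2,0,18,1]])

```text
t: 21.2
tool_pos: [548.2, 22.4, 48.3]
ee_rot: [2.066, 2.363, 0.005]
wrist_force: [-1.4, 3.2, 14.9]
gripper_width: 12.8
```

```bash
python3 go.py 546.8,22,45,97.6; python3 -c "from rig import *;print(read_state()['moment'])"
```

```text
t 21.2 pos [548.2  22.4  48.3] phi 97.7 F [-1.4  3.2 14.9] w 12.8 j6 -0.33
546.8,22,45,97.6 -> [0.2, -0.0, 0.1] [-0.2, -1.4, 3.3] j6 -5
[0.72920055 0.39226391 0.07618452]
```

Call:
move_arm(series=[[0,0,0,1,0,0,1],[0,0,0,1,0,0,0.6],[0,0,0,1,0,0,0.5],[0,0,0,1,0,0,0.4],[0,0,0,1,0,0,0.3],[0,0,0,1,0,0,0.3],[0,0,0,1,0,-30,0.3],[0,0,0,1,0,-60,0.3]])

```text
t: 22.2
tool_pos: [545.8, 23.1, 106.3]
ee_rot: [-2.068, -2.364, 0.001]
wrist_force: [0.6, 0.3, -0.2]
gripper_width: 29.7
```

```bash
python3 go.py 430,-100,140,97.6
```

```text
t 22.2 pos [545.8  23.1 106.3] phi 97.7 F [ 0.6  0.3 -0.2] w 29.7 j6 -0.33
430,-100,140,97.6 -> [-0.0, -0.0, 0.1] [-106.6, -131.2, -33.6] j6 -21
```

```bash
python3 go.py 335.7,-292,60,172.7
```

```text
t 22.2 pos [545.8  23.1 106.3] phi 97.7 F [ 0.6  0.3 -0.2] w 29.7 j6 -0.33
335.7,-292,60,172.7 -> [-0.0, -0.0, -75.0] [-284.4, -250.2, 46.4] j6 -124
```

Call:
move_arm(series=[[0,0,-75,-284,-250,-10,0.2],[0,0,-75,-284,-250,-10,0.2],[0,0,-75,-284,-250,-10,0.2],[0,0,-75,-284,-250,-10,0.2],[0,0,-75,-284,-250,-10,0.2],[0,0,-75,-284,-250,-10,0.2],[0,0,-75,-284,-250,46,0.2],[0,0,-75,-284,-250,46,0.2]])

```text
t: 23.2
tool_pos: [334.2, -292.5, 57.9]
ee_rot: [-0.197, -3.134, -0.002]
wrist_force: [0.1, 0.3, -0.0]
gripper_width: 34.3
```

```bash
python3 go.py 335.7,-292,3,172.7
cat > peg.py <<'E'
from h import *
t=capture('top'); w=cloud(t)
a=cv2.resize(t['frame'][145:215,195:285],None,fx=8,fy=8,interpolation=cv2.INTER_CUBIC)
import sys; cv2.imwrite('pics/'+sys.argv[1],a[:,:,::-1])
t0=np.array([543.7,44.8]);th=.1333; Rm=np.array([[np.cos(th),np.sin(th)],[-np.sin(th),np.cos(th)]])
ww=w.copy(); ww[...,:2]=(w[...,:2]-t0)@Rm.T; q=ww.reshape(-1,3)
for y0 in (69,23,-23,-69):
    print(y0,[(x,np.round(np.sort(q[(abs(q[:,0]-x)<4)&(abs(q[:,1]-y0)<5)][:,2])[-4:].mean(),0)) for x in range(-76,56,8)])
E
python3 peg.py g5.png
```

```text
t 23.2 pos [ 334.2 -292.5   57.9] phi 172.8 F [ 0.1  0.3 -0. ] w 34.3 j6 -2.46
335.7,-292,3,172.7 -> [0.1, -0.1, 0.1] [-1.5, 0.6, 54.9] j6 -124
69 [(-76, np.float64(52.0)), (-68, np.float64(66.0)), (-60, np.float64(66.0)), (-52, np.float64(67.0)), (-44, np.float64(66.0)), (-36, np.float64(65.0)), (-28, np.float64(61.0)), (-20, np.float64(58.0)), (-12, np.float64(56.0)), (-4, np.float64(55.0)), (4, np.float64(55.0)), (12, np.float64(53.0)), (20, np.float64(51.0)), (28, np.float64(51.0)), (36, np.float64(49.0)), (44, np.float64(49.0)), (52, np.float64(32.0))]
23 [(-76, np.float64(52.0)), (-68, np.float64(53.0)), (-60, np.float64(27.0)), (-52, np.float64(27.0)), (-44, np.float64(41.0)), (-36, np.float64(41.0)), (-28, np.float64(28.0)), (-20, np.float64(28.0)), (-12, np.float64(27.0)), (-4, np.float64(31.0)), (4, np.float64(28.0)), (12, np.float64(29.0)), (20, np.float64(29.0)), (28, np.float64(28.0)), (36, np.float64(28.0)), (44, np.float64(45.0)), (52, np.float64(34.0))]
-23 [(-76, np.float64(32.0)), (-68, np.float64(30.0)), (-60, np.float64(53.0)), (-52, np.float64(65.0)), (-44, np.float64(67.0)), (-36, np.float64(67.0)), (-28, np.float64(67.0)), (-20, np.float64(65.0)), (-12, np.float64(61.0)), (-4, np.float64(57.0)), (4, np.float64(56.0)), (12, np.float64(54.0)), (20, np.float64(53.0)), (28, np.float64(51.0)), (36, np.float64(50.0)), (44, np.float64(48.0)), (52, np.float64(30.0))]
-69 [(-76, np.float64(28.0)), (-68, np.float64(30.0)), (-60, np.float64(54.0)), (-52, np.float64(53.0)), (-44, np.float64(28.0)), (-36, np.float64(26.0)), (-28, np.float64(43.0)), (-20, np.float64(42.0)), (-12, np.float64(27.0)), (-4, np.float64(28.0)), (4, np.float64(28.0)), (12, np.float64(27.0)), (20, np.float64(29.0)), (28, np.float64(29.0)), (36, np.float64(29.0)), (44, np.float64(45.0)), (52, np.float64(39.0))]
```

View pics/g5.png

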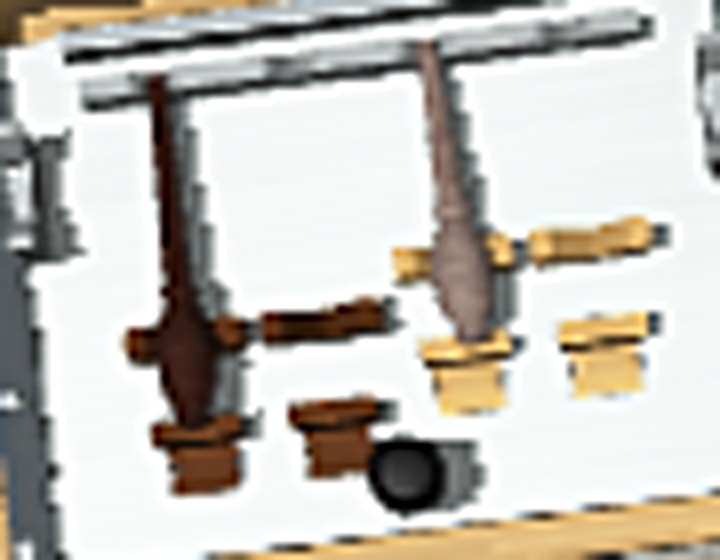

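```bash
cat > ends.py <<'E'
from h import *
t=capture('top')
t0=np.array([543.7,44.8]);th=.1333; Rm=np.array([[np.cos(th),np.sin(th)],[-np.sin(th),np.cos(th)]])
def J(x,y,z): return (Rm@(ray(t,195+(x+.5)/8-.5,145+(y+.5)/8-.5,z)[:2]-t0)).round(1)
def row(*a):
    for n,x,y,z in a: print(n,J(x,y,z))
E
python3 - <<'E'
from ends import *
row(('dark tip',157,76,46),('dark head',195,422,53),('pale tip',427,40,46),('pale head',478,340,53),('plate front@pale',427,55,48),('plate back@pale',427,30,48),('fence @pale',427,8,50),('stopfront pale',478,338,51),('knob',408,472,85),('stopS front',605,318,51),('stopS back',605,335,51),('plate headS',600,242,51))
f=t['frame'].astype(int)
for u0 in (214,248): print([f[v,u0].tolist() for v in range(142,162)])
E
```

```text
dark tip [48.3 68.5]
dark head [-69.6  68.4]
pale tip [ 49.1 -22.7]
pale head [-54.1 -27.5]
plate front@pale [ 43.6 -22.1]
plate back@pale [ 52.  -23.1]
fence @pale [ 59.  -24.1]
stopfront pale [-53.3 -27.6]
knob [-97.3  -0.7]
stopS front [-51.9 -70.1]
stopS back [-57.5 -69.4]
plate headS [-26.5 -71.6]
[[98, 76, 47], [88, 70, 46], [84, 66, 43], [236, 196, 131], [199, 160, 102], [186, 173, 152], [186, 193, 198], [209, 215, 217], [16, 18, 18], [68, 73, 72], [255, 255, 255], [255, 255, 255], [99, 83, 76], [41, 7, 0], [52, 18, 9], [49, 16, 7], [37, 8, 0], [30, 0, 0], [21, 0, 0], [21, 0, 0]]
[[207, 168, 108], [174, 186, 195], [188, 194, 196], [210, 215, 215], [24, 26, 24], [172, 180, 178], [255, 255, 255], [255, 255, 255], [131, 103, 91], [135, 110, 99], [163, 137, 125], [157, 129, 117], [149, 123, 112], [144, 117, 104], [136, 109, 98], [123, 97, 86], [148, 121, 107], [153, 140, 132], [192, 187, 183], [175, 173, 167]]
```

Call:
move_arm(series=[[0,0,0,-1.5,0.6,30,0.2],[0,0,0,-1.5,0.6,55,0.2],[0,0,0,-1.5,0.6,55,0.2],[0,0,0,-1.5,0.6,55,1],[0,0,0,-1.5,0.6,55,1],[0,0,0,-1.5,0.6,55,1],[0,0,0,-1.5,0.6,55,1],[0,0,0,-1.5,0.6,55,1]])

```text
t: 24.3
tool_pos: [338.6, -292.0, 6.5]
ee_rot: [0.202, 3.133, -0.002]
wrist_force: [0.3, 2.7, 6.7]
gripper_width: 13.7
```

```bash
python3 go.py 558.9,-22.8,110,97.6
```

```text
t 24.3 pos [ 338.6 -292.     6.5] phi 172.6 F [0.3 2.7 6.7] w 13.7 j6 -2.45
558.9,-22.8,110,97.6 -> [0.0, 0.1, 75.0] [-184.1, 295.1, -103.5] j6 -10
```

Call:
move_arm(series=[[0,0,0,0,0,-50,1],[0,0,0,0,0,-100,1],[0,0,0,0,0,-100,1],[0,0,75,-110,180,-104,1],[0,0,75,-110,180,-104,1],[0,0,75,-110,180,-104,1],[0,0,75,-110,180,-104,1],[0,0,75,-110,180,-104,1]])

```text
t: 25.3
tool_pos: [471.0, -124.2, 108.3]
ee_rot: [-1.446, -2.788, -0.001]
wrist_force: [-0.6, -0.6, -0.0]
gripper_width: 13.9
```

```bash
python3 go.py 558.9,-22.8,110,97.6
python3 - <<'E'
from h import *
c=capture('side')
a=cv2.resize(c['frame'][140:300,200:360],None,fx=3.5,fy=3.5,interpolation=cv2.INTER_CUBIC); cv2.imwrite('pics/g6.png',a[:,:,::-1])
E
```

```text
t 25.3 pos [ 471.  -124.2  108.3] phi 125.2 F [-0.6 -0.6 -0. ] w 13.9 j6 -1.14
558.9,-22.8,110,97.6 -> [0.0, -0.0, 27.6] [32.2, 130.3, -1.6] j6 -10
```

View pics/g6.png

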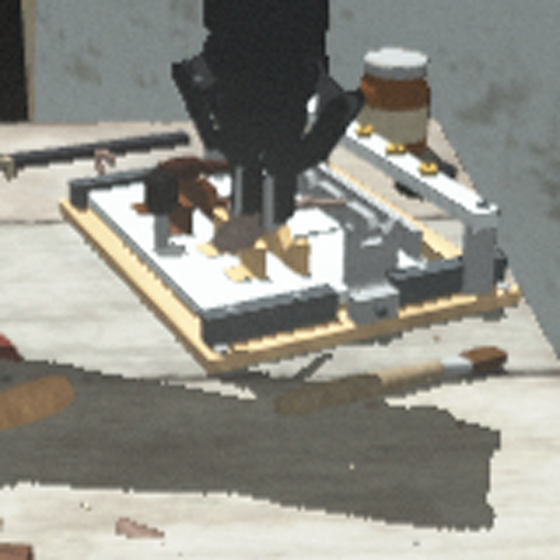

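Run:
```python
from h import *
c=capture('side')
print(ray(c,261.4,208.6,106), proj(c,[[427.7,-154.8,109]]), proj(c,[[471,-124.2,108.3]]))
w=cloud(c); f=c['frame'].astype(int)
m=np.zeros(f.shape[:2],bool); m[195:225,255:282]=True
m&=(abs(w[...,2]-108)<22)&(w[...,1]<-120)&(f.sum(-1)>150)
P=w[m]; d=np.array([np.cos(np.radians(35.2)),np.sin(np.radians(35.2))]); s=(P[:,:2]-[471,-124.2])@d
for a in range(-65,-10,6):
    k=(s>a)&(s<a+6); print(a+3,k.sum(),P[k].mean(0).round(1) if k.any() else '')
```

```text
[ 436.37735104 -141.42335157  106.        ] [[259.3803802  210.31496171]] [[274.02934054 202.69135367]]
-62 0 
-56 0 
-50 17 [ 432.8 -155.5  111.1]
-44 17 [ 438.7 -154.5  112.3]
-38 25 [ 443.1 -151.4  113.4]
-32 19 [ 450.  -149.3  111.8]
-26 18 [ 453.7 -145.   113.7]
-20 14 [ 459.4 -143.2  112.4]
-14 41 [ 463.4 -134.9  119.9]
-8 52 [ 469.9 -137.1  119.3]
```

Call:
move_arm(series=[[0,0,27.6,33.5,130.3,-5,1],[0,0,27.6,33.5,130.3,-5,1],[0,0,27.6,33.5,130.3,-5,1],[0,0,27.6,33.5,130.3,-2,1],[0,0,27.6,33.5,130.3,25,1],[0,0,27.6,33.5,130.3,38,1],[0,0,27.6,33.5,130.3,38,1],[0,0,27.6,33.5,130.3,38,1]])

```text
t: 26.4
tool_pos: [557.1, -24.7, 71.7]
ee_rot: [2.065, 2.366, 0.001]
wrist_force: [0.3, -1.5, 0.2]
gripper_width: 14.2
```

```bash
python3 go.py 558.9,-22.3,50,97.6
```

```text
t 26.4 pos [557.1 -24.7  71.7] phi 97.8 F [ 0.3 -1.5  0.2] w 14.2 j6 -0.41
558.9,-22.3,50,97.6 -> [0.1, 0.0, 0.2] [2.1, 2.1, 21.7] j6 -10
```

Call:
move_arm(series=[[4,0,0.2,2.1,2.1,0,1],[4,0,0.2,2.1,2.1,6,1],[4,0,0.2,2.1,2.1,11,1],[4,0,0.2,2.1,2.1,15,1],[4,0,0.2,2.1,2.1,18,1],[4,0,0.2,2.1,2.1,20,1],[4,0,0.2,2.1,2.1,22,1],[4,0,0.2,2.1,2.1,22,1]])

```text
t: 27.4
tool_pos: [559.9, -21.4, 50.7]
ee_rot: [-2.041, -2.329, 0.078]
wrist_force: [-1.2, 2.9, 10.7]
gripper_width: 14.0
```

```bash
python3 go.py 558.9,-22.3,48,97.6; python3 -c "from rig import *;print(read_state()['moment'])"
```

```text
t 27.4 pos [559.9 -21.4  50.7] phi 97.6 F [-1.2  2.9 10.7] w 14.0 j6 -0.39
558.9,-22.3,48,97.6 -> [-3.8, -0.0, -0.0] [-0.7, -0.9, 2.7] j6 -10
[ 0.71126217  0.28246162 -0.11463861]
```

Call:
move_arm(series=[[0,0,0,0.7,0,0,1],[0,0,0,0.7,0,0,0.55],[0,0,0,0.7,0,0,0.45],[0,0,0,0.7,0,0,0.3],[0,0,0,0.7,0,0,0.3],[0,0,0,0.7,0,0,0.3],[0,0,0,0.7,0,-30,0.3],[-4,0,0,0.7,0,-60,0.3]])

```text
t: 28.4
tool_pos: [563.0, -20.5, 108.8]
ee_rot: [-2.07, -2.362, -0.001]
wrist_force: [1.0, 0.3, 0.7]
gripper_width: 29.9
```

```bash
python3 go.py 558.9,-200,150,97.6
```

```text
t 28.4 pos [563.  -20.5 108.8] phi 97.5 F [1.  0.3 0.7] w 29.9 j6 -0.4
558.9,-200,150,97.6 -> [-0.0, -0.0, -0.1] [-177.4, -27.6, -41.3] j6 -27
```

Move aside to look.

Call:
move_arm(series=[[0,0,0,-177,-30,-41,0.3],[0,0,0,-230,-30,-41,0.3],[0,0,0,-230,-30,-41,0.3],[0,0,0,-230,-30,-41,0.3],[0,0,0,-230,-30,-41,0.3],[0,0,0,-230,-30,-41,0.3],[0,0,0,-230,-30,-41,0.3],[0,0,0,-230,-30,-41,0.3]])

```text
t: 29.4
tool_pos: [563.3, -251.3, 149.7]
ee_rot: [-2.069, -2.364, -0.0]
wrist_force: [0.2, -0.4, 0.1]
gripper_width: 29.9
```

```bash
python3 peg.py g7.png
```

```text
69 [(-76, np.float64(45.0)), (-68, np.float64(64.0)), (-60, np.float64(67.0)), (-52, np.float64(67.0)), (-44, np.float64(68.0)), (-36, np.float64(67.0)), (-28, np.float64(60.0)), (-20, np.float64(59.0)), (-12, np.float64(57.0)), (-4, np.float64(55.0)), (4, np.float64(56.0)), (12, np.float64(54.0)), (20, np.float64(53.0)), (28, np.float64(51.0)), (36, np.float64(48.0)), (44, np.float64(46.0)), (52, np.float64(46.0))]
23 [(-76, np.float64(39.0)), (-68, np.float64(53.0)), (-60, np.float64(28.0)), (-52, np.float64(27.0)), (-44, np.float64(40.0)), (-36, np.float64(41.0)), (-28, np.float64(27.0)), (-20, np.float64(30.0)), (-12, np.float64(29.0)), (-4, np.float64(29.0)), (4, np.float64(28.0)), (12, np.float64(27.0)), (20, np.float64(28.0)), (28, np.float64(27.0)), (36, np.float64(28.0)), (44, np.float64(45.0)), (52, np.float64(43.0))]
-23 [(-76, np.float64(31.0)), (-68, np.float64(29.0)), (-60, np.float64(43.0)), (-52, np.float64(63.0)), (-44, np.float64(67.0)), (-36, np.float64(67.0)), (-28, np.float64(68.0)), (-20, np.float64(66.0)), (-12, np.float64(60.0)), (-4, np.float64(58.0)), (4, np.float64(55.0)), (12, np.float64(55.0)), (20, np.float64(55.0)), (28, np.float64(51.0)), (36, np.float64(51.0)), (44, np.float64(51.0)), (52, np.float64(44.0))]
-69 [(-76, np.float64(30.0)), (-68, np.float64(32.0)), (-60, np.float64(49.0)), (-52, np.float64(55.0)), (-44, np.float64(59.0)), (-36, np.float64(64.0)), (-28, np.float64(63.0)), (-20, np.float64(67.0)), (-12, np.float64(65.0)), (-4, np.float64(60.0)), (4, np.float64(59.0)), (12, np.float64(55.0)), (20, np.float64(54.0)), (28, np.float64(53.0)), (36, np.float64(53.0)), (44, np.float64(52.0)), (52, np.float64(49.0))]
```

View pics/g7.png

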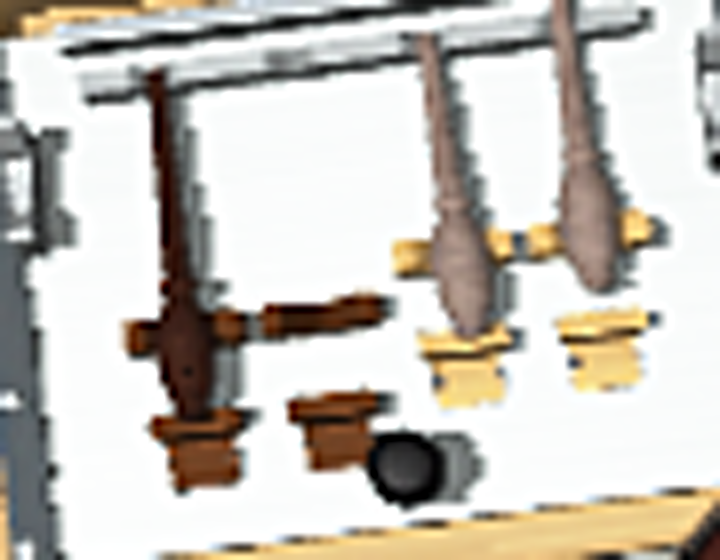

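```bash
cat > zc.py <<'E'
from h import *
W=[]
for i in range(6):
    c=capture('top'); W.append(cloud(c)[...,2])
t=c; z=np.nanmedian(W,0)
t0=np.array([543.7,44.8]);th=.1333; Rm=np.array([[np.cos(th),np.sin(th)],[-np.sin(th),np.cos(th)]])
def at(x,y,h):
    p=t0+Rm.T@np.array([x,y]); u,v=proj(t,[*p,h])[0]; return z[int(round(v)),int(round(u))]
for y0,mid in ((69,-9.5),(-23,-1.5),(-69,-1.5)):
    out=[]
    for x in range(-80,66,6):
        out.append((x,round(max(at(x,y0+d,50) for d in(-2.5,0,2.5)),1)))
    print(y0,out)
print('deck',np.median([at(x,y,26) for x in range(-20,30,3) for y in(0,46,-46)]),'headplates',[at(-44,y,51).round(1) for y in(12,34)],[at(-28,y,51).round(1) for y in (-36,-12)])
print('stop', [[at(x,23,51).round(0) for x in range(-82,-60,2)],[at(x,-69,51).round(0) for x in range(-68,-46,2)]],'fence',[[at(x,y,51).round(0) for x in range(36,70,2)] for y in (46,0,-46)])
E
python3 zc.py; python3 go.py 559.9,-21.4,80,97.6
```

```text
69 [(-80, np.float64(29.7)), (-74, np.float64(49.1)), (-68, np.float64(61.0)), (-62, np.float64(64.5)), (-56, np.float64(68.2)), (-50, np.float64(66.7)), (-44, np.float64(65.6)), (-38, np.float64(65.1)), (-32, np.float64(62.8)), (-26, np.float64(59.1)), (-20, np.float64(58.6)), (-14, np.float64(56.7)), (-8, np.float64(56.2)), (-2, np.float64(56.8)), (4, np.float64(54.8)), (10, np.float64(53.4)), (16, np.float64(51.9)), (22, np.float64(51.6)), (28, np.float64(50.3)), (34, np.float64(47.9)), (40, np.float64(48.8)), (46, np.float64(48.7)), (52, np.float64(39.9)), (58, np.float64(37.8)), (64, np.float64(48.2))]
-23 [(-80, np.float64(25.8)), (-74, np.float64(26.1)), (-68, np.float64(28.2)), (-62, np.float64(29.9)), (-56, np.float64(53.8)), (-50, np.float64(62.2)), (-44, np.float64(63.5)), (-38, np.float64(66.3)), (-32, np.float64(65.9)), (-26, np.float64(64.9)), (-20, np.float64(64.3)), (-14, np.float64(61.7)), (-8, np.float64(60.2)), (-2, np.float64(57.1)), (4, np.float64(57.1)), (10, np.float64(55.3)), (16, np.float64(54.8)), (22, np.float64(52.9)), (28, np.float64(52.8)), (34, np.float
[... 1638 characters left out ...]
at64(35.0), np.float64(47.0), np.float64(46.0), np.float64(49.0), np.float64(48.0), np.float64(26.0), np.float64(26.0), np.float64(26.0), np.float64(31.0), np.float64(43.0), np.float64(43.0), np.float64(50.0), np.float64(50.0), np.float64(49.0)], [np.float64(25.0), np.float64(23.0), np.float64(30.0), np.float64(30.0), np.float64(46.0), np.float64(46.0), np.float64(46.0), np.float64(49.0), np.float64(49.0), np.float64(26.0), np.float64(26.0), np.float64(29.0), np.float64(42.0), np.float64(50.0), np.float64(50.0), np.float64(50.0), np.float64(49.0)]]
t 29.75 pos [ 563.1 -252.4  149.8] phi 97.5 F [-0.7  0.3 -0.1] w 30.4 j6 -0.76
559.9,-21.4,80,97.6 -> [0.0, 0.0, -0.1] [229.4, 27.1, 69.7] j6 -10
```

```bash
python3 go.py 545.8,21.9,100,97.6
```

```text
t 29.75 pos [ 563.1 -252.4  149.8] phi 97.5 F [-0.7  0.3 -0.1] w 30.4 j6 -0.76
545.8,21.9,100,97.6 -> [0.0, 0.0, -0.1] [274.2, 18.8, 49.7] j6 -5
```

Call:
move_arm(series=[[0,0,0,62,5,20,0.35],[0,0,0,124,9,30,0.35],[0,0,0,186,14,40,0.35],[0,0,0,248,18,45,0.35],[0,0,0,274,19,50,0.35],[0,0,0,274,19,60,0.35],[0,0,0,274,19,70,0.35],[0,0,0,274,19,70,0.35]])

```text
t: 30.75
tool_pos: [545.4, 20.7, 78.6]
ee_rot: [-2.071, -2.36, 0.002]
wrist_force: [-0.1, -0.4, -0.0]
gripper_width: 27.5
```

```bash
python3 go.py 545.8,21.9,46,97.6
```

```text
t 30.75 pos [545.4  20.7  78.6] phi 97.5 F [-0.1 -0.4 -0. ] w 27.5 j6 -0.33
545.8,21.9,46,97.6 -> [-0.1, -0.0, -0.1] [1.1, 0.6, 32.6] j6 -5
```

Call:
move_arm(series=[[5,0,0,1,0.6,15,0.35],[5,0,0,1,0.6,32,0.35],[5,0,0,1,0.6,32,0.35],[5,0,0,1,0.6,32,1],[5,0,0,1,0.6,32,1],[5,0,0,1,0.6,32,1],[5,0,0,1,0.6,32,1],[5,0,0,1,0.6,18,1]])

```text
t: 31.75
tool_pos: [545.6, 22.9, 61.4]
ee_rot: [-2.031, -2.317, 0.103]
wrist_force: [0.6, 0.4, -1.2]
gripper_width: 13.5
```

```bash
python3 go.py 552.8,22.9,62,97.6 552.8,22.9,46,97.6
```

```text
t 31.75 pos [545.6  22.9  61.4] phi 97.5 F [ 0.6  0.4 -1.2] w 13.5 j6 -0.31
552.8,22.9,62,97.6 -> [-5.1, -0.0, -0.1] [-0.9, 7.0, -1.3] j6 -5
552.8,22.9,46,97.6 -> [-5.1, -0.0, -0.1] [-0.9, 8.5, 14.7] j6 -5
```

Call:
move_arm(series=[[-1,0,0,-0.5,7,-1,1],[-1,0,0,-0.5,7,-1,1],[-1,0,0,-0.5,7.5,4,1],[-1,0,0,-0.5,8,8,1],[-1,0,0,-0.5,8.2,11,1],[-1,0,0,-0.5,8.3,13,1],[-1,0,0,-0.5,8.3,14,1],[-1,0,0,-0.5,8.3,14,1]])

```text
t: 32.75
tool_pos: [554.1, 23.5, 48.0]
ee_rot: [-2.04, -2.328, 0.079]
wrist_force: [-0.7, 3.6, 7.0]
gripper_width: 13.7
```

```bash
python3 go.py 552.8,22.9,46,97.6; python3 -c "from rig import *;print(read_state()['moment'])"
```

```text
t 32.75 pos [554.1  23.5  48. ] phi 97.5 F [-0.7  3.6  7. ] w 13.7 j6 -0.31
552.8,22.9,46,97.6 -> [-3.9, -0.0, -0.1] [-0.4, -1.2, 2.1] j6 -5
[ 0.52681787  0.3494717  -0.05411143]
```

Call:
move_arm(series=[[0,0,0,0.7,0,0,1],[0,0,0,0.7,0,0,0.55],[0,0,0,0.7,0,0,0.45],[0,0,0,0.7,0,0,0.35],[0,0,0,0.7,0,0,0.35],[0,0,0,0.7,0,0,0.35],[0,0,0,0.7,0,-30,0.35],[-4,0,0,0.7,0,-50,0.35]])

```text
t: 33.75
tool_pos: [557.8, 24.2, 97.8]
ee_rot: [2.07, 2.362, 0.002]
wrist_force: [0.1, 0.2, 0.2]
gripper_width: 27.7
```

```bash
python3 go.py 524.6,112.4,90,97.6 524.6,112.4,46,97.6
```

```text
t 33.75 pos [557.8  24.2  97.8] phi 97.5 F [0.1 0.2 0.2] w 27.7 j6 -0.32
524.6,112.4,90,97.6 -> [0.1, 0.0, -0.1] [91.8, -21.3, 7.7] j6 4
524.6,112.4,46,97.6 -> [0.1, 0.0, -0.1] [91.8, -21.4, 51.7] j6 4
```

Call:
move_arm(series=[[0,0,0,50,-12,0,0.4],[0,0,0,91,-23,0,0.4],[5,0,0,91,-23,10,0.4],[5,0,0,91,-23,25,0.4],[5,0,0,91,-23,40,0.4],[5,0,0,91,-23,51,0.4],[5,0,0,91,-23,51,0.4],[5,0,0,91,-23,51,0.4]])

```text
t: 34.75
tool_pos: [522.5, 111.3, 46.5]
ee_rot: [-2.033, -2.319, 0.1]
wrist_force: [0.1, -0.7, -0.3]
gripper_width: 25.4
```

```bash
python3 go.py 523,112,45,97.6
```

```text
t 34.75 pos [522.5 111.3  46.5] phi 97.5 F [ 0.1 -0.7 -0.3] w 25.4 j6 -0.16
523,112,45,97.6 -> [-4.9, 0.0, -0.1] [0.6, 0.7, 1.5] j6 4
```

Call:
move_arm(series=[[0,0,0,0.5,0,1,1],[0,0,0,0.5,0,1,1],[0,0,0,0.5,0,1,1],[0,0,0,0.5,0,1,1],[0,0,0,0.5,0,-8,1],[0,0,0,0.5,0,-15,1],[-1,0,0,0.5,8,-15,1],[-1,0,0,0.5,8,-15,1]])

```text
t: 35.75
tool_pos: [531.6, 113.2, 60.1]
ee_rot: [-2.04, -2.328, 0.081]
wrist_force: [-0.7, -1.1, -0.8]
gripper_width: 7.8
```

```bash
python3 go.py 531.4,113.1,47,97.6
```

```text
t 35.75 pos [531.6 113.2  60.1] phi 97.5 F [-0.7 -1.1 -0.8] w 7.8 j6 -0.16
531.4,113.1,47,97.6 -> [-4.0, 0.0, -0.1] [-0.1, 0.6, 13.1] j6 4
```

Call:
move_arm(series=[[0,0,0,0,0,4,1],[0,0,0,0,0.3,7,1],[0,0,0,0,0.4,9,1],[0,0,0,0,0.5,11,1],[0,0,0,0,0.6,12.5,1],[0,0,0,0,0.6,14,1],[0,0,0,0,0.6,14,1],[0,0,0,0,0.6,14,1]])

```text
t: 36.75
tool_pos: [531.0, 113.1, 46.3]
ee_rot: [-2.04, -2.327, 0.081]
wrist_force: [-0.3, -0.2, -0.5]
gripper_width: 7.6
```

```bash
python3 go.py 531.4,113.1,47,97.6
```

```text
t 36.75 pos [531.  113.1  46.3] phi 97.5 F [-0.3 -0.2 -0.5] w 7.6 j6 -0.16
531.4,113.1,47,97.6 -> [-4.0, 0.0, -0.1] [-0.1, 0.4, -0.8] j6 4
```

Still free; lower a little more.

Call:
move_arm(series=[[0,0,0,0,0,1,1],[0,0,0,0,0,2,1],[0,0,0,0,0,3,1],[0,0,0,0,0,3.5,1],[0,0,0,0,0,3.5,0.75],[0,0,0,0,0,3.5,0.6],[0,0,0,0,0,3.5,0.4],[0,0,0,0,0,3.5,0.4]])

```text
t: 37.75
tool_pos: [530.5, 113.0, 42.4]
ee_rot: [-2.04, -2.327, 0.082]
wrist_force: [-0.8, 0.2, -0.3]
gripper_width: 25.8
```

```bash
python3 go.py 480,250,150,97.6
```

```text
t 37.75 pos [530.5 113.   42.4] phi 97.5 F [-0.8  0.2 -0.3] w 25.8 j6 -0.16
480,250,150,97.6 -> [-4.0, 0.0, -0.1] [142.4, -39.6, -105.1] j6 20
```

Call:
move_arm(series=[[0,0,0,0,0,-40,0.4],[-4,0,0,0,0,-90,0.4],[-4,0,0,-62,-5,-110,0.4],[-4,0,0,-124,-10,-120,0.4],[-4,0,0,-186,-20,-120,0.4],[-4,0,0,-248,-30,-120,0.4],[-4,0,0,-310,-30,-120,0.4],[-4,0,0,-330,-30,-120,0.4]])

```text
t: 38.75
tool_pos: [552.2, -220.1, 164.1]
ee_rot: [2.075, 2.359, -0.001]
wrist_force: [-0.1, 0.6, -0.2]
gripper_width: 25.7
```

```bash
python3 zc.py
python3 - <<'E'
from h import *
c=capture('top'); c0=138;r0=160
cv2.imwrite('pics/g8.png',cv2.resize(c['frame'][110:275,125:305],None,fx=4.4,fy=3.6)[:,:,::-1])
r1,c1=270,162
roi=c['frame'][r0:r1,c0:c1]; lab=cv2.cvtColor(roi,cv2.COLOR_RGB2LAB).astype(float); bg=np.median(lab.reshape(-1,3),0)
d8=np.clip(np.linalg.norm((lab-bg)*[.6,1.5,1.5],axis=2)*3,0,255).astype(np.uint8); th,m=cv2.threshold(d8,0,255,cv2.THRESH_OTSU)
n,l,st,ce=cv2.connectedComponentsWithStats(m); i=1+st[1:,4].argmax(); v,u=np.nonzero(l==i)
P=np.array([ray(c,c0+a,r0+b,8)[:2] for a,b in zip(u,v)]); mu=P.mean(0); ax=np.linalg.svd(P-mu)[2][0]; s=(P-mu)@ax
print('keeper',mu+ax*(s.min()+s.max())/2,ax,np.ptp(s),st[i])
E
```

```text
69 [(-80, np.float64(27.8)), (-74, np.float64(45.7)), (-68, np.float64(52.0)), (-62, np.float64(54.5)), (-56, np.float64(59.3)), (-50, np.float64(61.0)), (-44, np.float64(62.3)), (-38, np.float64(61.7)), (-32, np.float64(61.0)), (-26, np.float64(60.8)), (-20, np.float64(56.4)), (-14, np.float64(57.2)), (-8, np.float64(54.2)), (-2, np.float64(52.8)), (4, np.float64(52.7)), (10, np.float64(52.4)), (16, np.float64(51.8)), (22, np.float64(50.5)), (28, np.float64(50.8)), (34, np.float64(50.6)), (40, np.float64(50.1)), (46, np.float64(46.9)), (52, np.float64(48.5)), (58, np.float64(46.6)), (64, np.float64(49.7))]
-23 [(-80, np.float64(27.3)), (-74, np.float64(26.9)), (-68, np.float64(29.7)), (-62, np.float64(28.1)), (-56, np.float64(52.9)), (-50, np.float64(51.7)), (-44, np.float64(59.6)), (-38, np.float64(61.0)), (-32, np.float64(63.1)), (-26, np.float64(62.8)), (-20, np.float64(64.4)), (-14, np.float64(61.0)), (-8, np.float64(58.5)), (-2, np.float64(55.8)), (4, np.float64(55.8)), (10, np.float64(53.8)), (16, np.float64(54.7)), (22, np.float64(53.9)), (28, np.float64(50.6)), (34, np.float
[... 1593 characters left out ...]
, np.float64(27.0), np.float64(27.0), np.float64(32.0), np.float64(46.0), np.float64(49.0), np.float64(49.0), np.float64(48.0), np.float64(47.0), np.float64(25.0), np.float64(25.0), np.float64(29.0), np.float64(43.0), np.float64(43.0), np.float64(51.0), np.float64(51.0), np.float64(48.0)], [np.float64(25.0), np.float64(26.0), np.float64(30.0), np.float64(30.0), np.float64(41.0), np.float64(48.0), np.float64(48.0), np.float64(48.0), np.float64(47.0), np.float64(26.0), np.float64(26.0), np.float64(26.0), np.float64(41.0), np.float64(50.0), np.float64(50.0), np.float64(50.0), np.float64(51.0)]]
keeper [398.29570017 324.47392103] [-0.99835426 -0.05734774] 251.53207421874225 [  0  17   6  93 349]
```

View pics/g8.png

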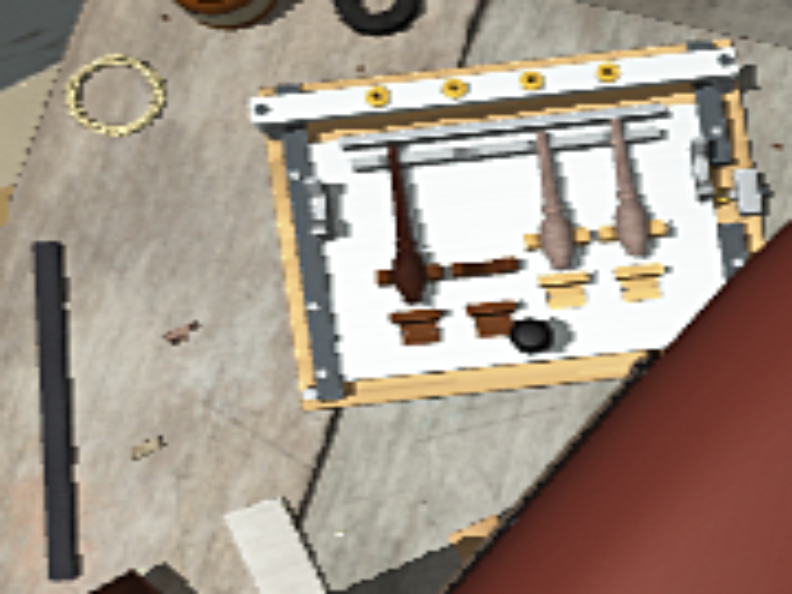

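```bash
python3 go.py 560,-21.4,70,97.6;  python3 - <<'E'
from h import *
c=capture('top'); c0=125;r0=160
r1,c1=285,160
roi=c['frame'][r0:r1,c0:c1]; g=roi.max(-1); m=(g<90).astype(np.uint8)
n,l,st,ce=cv2.connectedComponentsWithStats(m); i=1+st[1:,4].argmax(); v,u=np.nonzero(l==i)
P=np.array([ray(c,c0+a,r0+b,8)[:2] for a,b in zip(u,v)]); mu=P.mean(0); ax=np.linalg.svd(P-mu)[2][0]; s=(P-mu)@ax
print('keeper',mu+ax*(s.min()+s.max())/2,mu,ax,np.ptp(s),st[i])
# forks from z
W=np.nanmedian([cloud(capture('top'))[...,2] for i in range(4)],0)
t0=np.array([543.7,44.8]);th=.1333; Rm=np.array([[np.cos(th),np.sin(th)],[-np.sin(th),np.cos(th)]])
for y in (-119,-116,-113,113,116,119):
    o=[]
    for x in range(-20,40,2):
        p=t0+Rm.T@np.array([x,y]); a,b=proj(c,[*p,66])[0]; o.append(int(W[int(round(b)),int(round(a))]))
    print(y,o)
E
```

```text
t 39.1 pos [ 552.7 -215.3  164.6] phi 97.6 F [ 0.3  0.1 -0.6] w 25.9 j6 -0.73
560,-21.4,70,97.6 -> [0.0, -0.0, 0.0] [191.2, 33.0, 94.7] j6 -10
keeper [397.0847328  330.46360373] [397.40252339 330.48700548] [-0.99729963 -0.07344005] 254.87612856262365 [  7  17  11  94 615]
-119 [24, 24, 24, 22, 11, 11, 14, 24, 72, 72, 70, 69, 61, 61, 11, 10, 10, 10, 58, 56, 57, 57, 55, 62, 66, 66, 33, 33, 33, 71]
-116 [26, 26, 25, 25, 27, 27, 39, 60, 70, 70, 70, 69, 69, 61, 56, 57, 57, 58, 58, 56, 56, 59, 56, 62, 62, 65, 67, 71, 71, 72]
-113 [25, 27, 28, 24, 24, 24, 45, 62, 62, 71, 72, 68, 68, 62, 56, 54, 56, 55, 57, 57, 57, 56, 56, 62, 62, 65, 69, 74, 74, 70]
113 [24, 24, 27, 27, 26, 26, 43, 61, 65, 65, 60, 62, 60, 60, 55, 54, 56, 56, 57, 55, 58, 58, 56, 58, 65, 65, 67, 70, 71, 71]
116 [35, 35, 36, 32, 27, 27, 44, 62, 68, 68, 71, 63, 57, 57, 54, 57, 55, 55, 56, 58, 56, 56, 54, 62, 66, 66, 70, 72, 71, 71]
119 [33, 33, 33, 33, 33, 32, 35, 63, 64, 70, 69, 63, 63, 33, 35, 56, 56, 55, 57, 58, 33, 34, 37, 63, 63, 68, 68, 71, 71, 71]
```

Call:
move_arm(series=[[0,0,0,62,10,20,0.35],[0,0,0,124,20,40,0.35],[0,0,0,180,32,60,0.35],[0,0,0,191,33,80,0.35],[4,0,0,191,33,95,0.35],[4,0,0,191,33,110,0.35],[4,0,0,191,33,117,0.35],[4,0,0,191,33,117,0.35]])

```text
t: 40.35
tool_pos: [559.9, -23.4, 47.4]
ee_rot: [-2.04, -2.327, 0.081]
wrist_force: [-0.0, 0.2, -0.0]
gripper_width: 27.6
```

Call:
move_arm(series=[[0,0,0,0,0,0,1],[0,0,0,0,0,0,1],[0,0,0,0,0,0,1],[0,0,0,0,0,0,1],[0,0,0,0,0,-6,1],[0,0,0,0,0,-10,1],[0,0,0,0,-2.5,-10,1],[0,0,0,0,-2.5,-10,1]])

```text
t: 41.35
tool_pos: [558.3, -23.6, 57.7]
ee_rot: [-2.04, -2.327, 0.081]
wrist_force: [-0.7, 0.5, -0.4]
gripper_width: 13.9
```

```bash
python3 go.py 557,-21.8,48,97.6
```

```text
t 41.35 pos [558.3 -23.6  57.7] phi 97.5 F [-0.7  0.5 -0.4] w 13.9 j6 -0.39
557,-21.8,48,97.6 -> [-4.0, 0.0, -0.1] [2.0, -0.4, 9.8] j6 -10
```

Call:
move_arm(series=[[0,0,0,0.5,-0.7,4,1],[0,0,0,0.5,-0.7,7,1],[0,0,0,0.5,-0.7,9,1],[0,0,0,0.5,-0.7,10.5,1],[0,0,0,0.5,-0.7,10.5,0.55],[0,0,0,0.5,-0.7,10.5,0.45],[0,0,0,0.5,-0.7,10.5,0.35],[0,0,0,0.5,-0.7,10.5,0.35]])

```text
t: 42.35
tool_pos: [556.8, -23.2, 46.9]
ee_rot: [-2.04, -2.327, 0.082]
wrist_force: [0.4, -0.1, -0.2]
gripper_width: 27.4
```

```bash
python3 go.py 397.4,330,150,94.2 540,-150,150,97.6
```

```text
t 42.35 pos [556.8 -23.2  46.9] phi 97.5 F [ 0.4 -0.1 -0.2] w 27.4 j6 -0.39
397.4,330,150,94.2 -> [-4.0, 0.1, 3.3] [371.0, -118.7, -95.0] j6 36
540,-150,150,97.6 -> [-4.0, -0.0, -0.1] [-123.5, -40.4, -100.5] j6 -23
```

Call:
move_arm(series=[[0,0,0,0,0,-50,0.3],[-4,0,0,0,-6,-95,0.1],[-4,0,3,60,-20,-100,0.1],[-4,0,3,120,-40,-100,0.1],[-4,0,3,180,-60,-100,0.1],[-4,0,3,240,-80,-100,0.1],[-4,0,3,300,-100,-95,0.1],[-4,0,3,360,-118,-95,0.1]])

```text
t: 43.35
tool_pos: [399.8, 317.8, 150.0]
ee_rot: [2.131, 2.306, -0.002]
wrist_force: [1.3, -0.2, 0.3]
gripper_width: 38.7
```

```bash
python3 zc.py | sed -n 1,3p; python3 go.py 397.4,330.3,60,94.2;  python3 - <<'E'
from h import *
c=capture('side'); w=cloud(c); f=c['frame'].astype(int)
m=(w[...,0]>240)&(w[...,0]<560)&(w[...,1]>270)&(w[...,1]<380)&(f.max(-1)<95)&(w[...,2]>-5)&(w[...,2]<25)
m[:150]=False
n,l,st,ce=cv2.connectedComponentsWithStats(m.astype(np.uint8)); i=1+st[1:,4].argmax(); print(st[i])
v,u=np.nonzero(l==i); P=np.array([ray(c,a,b,7)[:2] for a,b in zip(u,v)]); mu=P.mean(0); ax=np.linalg.svd(P-mu)[2][0]; s=(P-mu)@ax; print(mu,ax,mu+ax*s.min(),mu+ax*s.max())
E
```

```text
69 [(-80, np.float64(27.7)), (-74, np.float64(29.6)), (-68, np.float64(51.1)), (-62, np.float64(50.8)), (-56, np.float64(58.9)), (-50, np.float64(58.0)), (-44, np.float64(62.2)), (-38, np.float64(62.4)), (-32, np.float64(63.1)), (-26, np.float64(60.4)), (-20, np.float64(58.5)), (-14, np.float64(55.3)), (-8, np.float64(55.0)), (-2, np.float64(52.1)), (4, np.float64(52.6)), (10, np.float64(51.5)), (16, np.float64(51.7)), (22, np.float64(50.9)), (28, np.float64(49.8)), (34, np.float64(50.3)), (40, np.float64(48.2)), (46, np.float64(48.3)), (52, np.float64(47.0)), (58, np.float64(46.8)), (64, np.float64(50.0))]
-23 [(-80, np.float64(26.8)), (-74, np.float64(26.8)), (-68, np.float64(28.4)), (-62, np.float64(27.7)), (-56, np.float64(40.7)), (-50, np.float64(52.9)), (-44, np.float64(26.3)), (-38, np.float64(59.8)), (-32, np.float64(62.4)), (-26, np.float64(62.8)), (-20, np.float64(64.4)), (-14, np.float64(61.6)), (-8, np.float64(61.1)), (-2, np.float64(55.0)), (4, np.float64(56.8)), (10, np.float64(54.3)), (16, np.float64(54.9)), (22, np.float64(53.1)), (28, np.float64(50.8)), (34, np.float
[... 315 characters left out ...]
, np.float64(59.2)), (-32, np.float64(63.3)), (-26, np.float64(61.6)), (-20, np.float64(62.7)), (-14, np.float64(61.4)), (-8, np.float64(60.2)), (-2, np.float64(54.5)), (4, np.float64(57.3)), (10, np.float64(53.1)), (16, np.float64(53.4)), (22, np.float64(53.7)), (28, np.float64(52.9)), (34, np.float64(50.3)), (40, np.float64(51.4)), (46, np.float64(51.0)), (52, np.float64(49.0)), (58, np.float64(49.1)), (64, np.float64(45.4))]
t 43.65 pos [401.4 315.6 150. ] phi 94.5 F [-0.2  0.2 -0.1] w 38.6 j6 0.33
397.4,330.3,60,94.2 -> [0.0, 0.1, 0.3] [15.2, -2.8, 90.0] j6 36
[161 175  84  20 371]
[386.4780089 308.4447917] [-0.99157622 -0.12952451] [526.36139498 326.71704043] [239.7467273  289.27803752]
```

Call:
move_arm(series=[[0,0,0.3,15,-2.8,40,0.1],[0,0,0.3,15,-2.8,90,0.1],[0,0,0.3,15,-2.8,120,0.1],[0,0,0.3,15,-2.8,140,0.1],[0,0,0.3,15,-2.8,147,0.1],[0,0,0.3,15,-2.8,147,0.1],[0,0,0.3,15,-2.8,147,0.1],[0,0,0.3,15,-2.8,147,0.1]])

```text
t: 44.7
tool_pos: [397.8, 330.9, 4.1]
ee_rot: [2.137, 2.3, 0.0]
wrist_force: [0.2, 0.5, 0.8]
gripper_width: 38.4
```

Call:
move_arm(series=[[0,0,0,0,0,0,1],[0,0,0,0,0,0,1],[0,0,0,0,0,0,1],[0,0,0,0,0,0,1],[0,0,0,0,0,0,1],[0,0,0,0,0,-5,1],[0,0,0,0,0,-15,1],[0,0,0,0,0,-25,1]])

```text
t: 45.7
tool_pos: [396.9, 330.6, 28.7]
ee_rot: [2.137, 2.301, -0.002]
wrist_force: [0.2, -0.5, -4.0]
gripper_width: 13.7
```

```bash
python3 go.py 397,330,150,7.6; python3 -c "from rig import *;print(read_state()['moment'])"
```

```text
t 45.7 pos [396.9 330.6  28.7] phi 94.2 F [ 0.2 -0.5 -4. ] w 13.7 j6 0.37
397,330,150,7.6 -> [0.1, 0.1, 86.6] [-0.9, -0.0, -121.3] j6 122
[ 0.00441917 -0.00289887  0.02720061]
```

```bash
cat > fork.py <<'E'
from h import *
C=[capture('top') for i in range(6)]; c=C[0]
W=np.nanmedian([cloud(k)[...,2] for k in C],0)
t0=np.array([543.7,44.8]);th=.1333; Rm=np.array([[np.cos(th),np.sin(th)],[-np.sin(th),np.cos(th)]])
for y in (-117,-115,-113,113,115,117):
    o=[]
    for x in range(-10,44,2):
        p=t0+Rm.T@np.array([x,y]); a,b=proj(c,[*p,62])[0]; o.append(int(W[int(round(b)),int(round(a))]))
    print(y,o)
for d in find_in('top','knob')[:1]: print(d,(Rm@(ray(c,d['centre'][1],d['centre'][0],80)[:2]-t0)))
E
python3 fork.py
```

```text
-117 [26, 27, 46, 46, 61, 72, 71, 71, 65, 53, 53, 53, 56, 56, 56, 58, 58, 57, 57, 56, 62, 66, 66, 69, 69, 72, 71]
-115 [26, 31, 31, 47, 63, 72, 72, 71, 65, 56, 56, 54, 57, 57, 57, 58, 58, 57, 55, 56, 62, 66, 66, 67, 69, 71, 71]
-113 [26, 33, 33, 50, 66, 72, 72, 70, 65, 56, 56, 57, 56, 56, 56, 55, 57, 55, 55, 56, 62, 67, 67, 70, 70, 70, 72]
113 [24, 32, 49, 65, 65, 62, 60, 60, 58, 55, 54, 54, 57, 57, 56, 56, 54, 57, 54, 54, 57, 65, 69, 69, 69, 23, 27]
115 [25, 25, 48, 48, 68, 71, 68, 68, 66, 55, 54, 54, 54, 55, 56, 56, 58, 57, 57, 57, 63, 65, 69, 69, 70, 23, 26]
117 [25, 25, 48, 50, 68, 71, 70, 70, 67, 54, 54, 54, 54, 55, 56, 56, 56, 58, 58, 60, 64, 66, 66, 69, 70, 23, 23]
{'centre': [175.5, 244.5], 'p': 0.97} [-24.18010376  -6.40595179]
```

```bash
python3 go.py 561.5,47.2,150,7.6
```

```text
t 46.05 pos [396.8 330.6  27.7] phi 94.2 F [ 0.1  0.2 -2.9] w 13.7 j6 0.37
561.5,47.2,150,7.6 -> [0.1, 0.1, 86.6] [-295.0, 143.3, -121.7] j6 87
```

Call:
move_arm(series=[[0,0,0,0,0,-30,1],[0,0,0,0,0,-70,1],[0,0,0,0,0,-110,1],[0,0,10,-30,15,-125,1],[0,0,20,-60,30,-125,1],[0,0,30,-90,45,-125,1],[0,0,40,-130,63,-125,1],[0,0,50,-170,82,-125,1]])

```text
t: 47.05
tool_pos: [491.7, 166.3, 153.1]
ee_rot: [2.912, 1.174, -0.001]
wrist_force: [0.4, 0.5, -3.5]
gripper_width: 13.7
```

```bash
python3 go.py 561.5,47.2,130,7.6; python3 -c "from rig import *;print(read_state()['moment'])"
```

```text
t 47.05 pos [491.7 166.3 153.1] phi 43.9 F [ 0.4  0.5 -3.5] w 13.7 j6 0.88
561.5,47.2,130,7.6 -> [0.1, 0.0, 36.3] [-32.3, 134.2, 23.4] j6 87
[ 0.02720918 -0.04569839  0.00965091]
```

Call:
move_arm(series=[[0,0,9,-8,33,5,1],[0,0,18,-16,67,10,1],[0,0,27,-24,100,15,1],[0,0,36,-32,132,20,1],[0,0,36.3,-32,132,25,1],[0,0,36.3,-32,132,30,1],[0,0,36.3,-32,132,35,1],[0,0,36.3,-32,132,35,1]])

```text
t: 48.05
tool_pos: [560.0, 51.2, 118.2]
ee_rot: [3.132, 0.22, -0.001]
wrist_force: [0.2, 0.4, -5.1]
gripper_width: 13.9
```

```bash
python3 go.py 561.5,47.2,80,7.6
python3 - <<'E'
from h import *
m=read_state()['moment'];print(m)
c=capture('side'); cv2.imwrite('pics/g9.png',cv2.resize(c['frame'][130:260,200:360],None,fx=4.5,fy=4.5,interpolation=cv2.INTER_CUBIC)[:,:,::-1])
E
```

```text
t 48.05 pos [560.   51.2 118.2] phi 8.0 F [ 0.2  0.4 -5.1] w 13.9 j6 1.29
561.5,47.2,80,7.6 -> [0.1, 0.0, 0.4] [1.0, 4.1, 38.2] j6 87
[-0.03530791 -0.00250104  0.00301681]
```

View pics/g9.png

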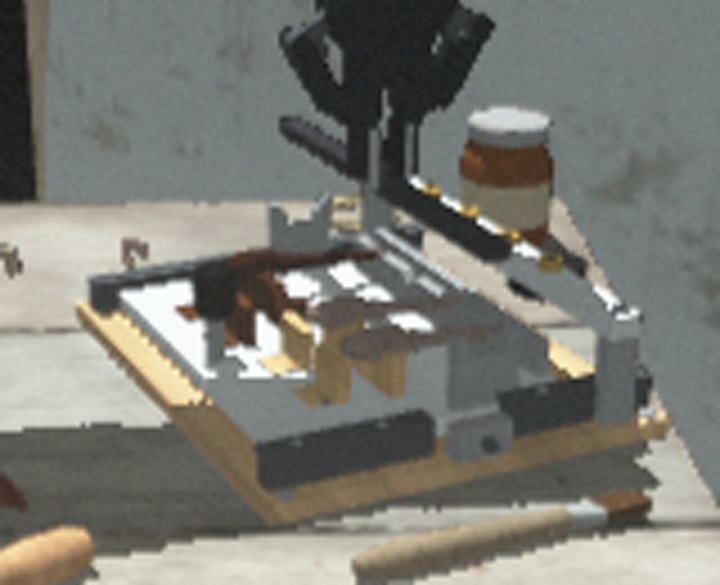

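Call:
move_arm(series=[[0,0,0,1,2,10,1],[0,0,0,1,2.5,22,1],[0,0,0,1,2.5,34,1],[0,0,0,1,2.5,40,1],[0,0,0,1,2.5,44,1],[0,0,0,1,2.5,47,1],[0,0,0,1,2.5,50,1],[0,0,0,1,2.5,50,1]])

```text
t: 49.1
tool_pos: [561.9, 48.1, 68.7]
ee_rot: [3.132, 0.217, 0.0]
wrist_force: [0.1, 0.1, -2.7]
gripper_width: 13.5
```

```bash
python3 go.py 561.5,47.2,61,7.6
python3 - <<'E'
from h import *
m=read_state()['moment'];print(m)
t0=np.array([543.7,44.8]);th=.1333; Rm=np.array([[np.cos(th),np.sin(th)],[-np.sin(th),np.cos(th)]])
for n in('side','top'):
    W=np.nanmedian([cloud(capture(n)) for i in range(4)],0); q=W.copy(); q[...,:2]=(W[...,:2]-t0)@Rm.T
    for y in (-126,-122,-104,-90,90,104,122,126):
        k=(abs(q[...,1]-y)<3)&(q[...,2]>64)&(q[...,2]<85)&(abs(q[...,0]-18)<30); P=q[k]
        print(n,y,len(P),P.mean(0).round(1) if len(P) else '',(np.percentile(P[:,0],[5,95])).round(0) if len(P) else '')
E
```

```text
t 49.1 pos [561.9  48.1  68.7] phi 7.9 F [ 0.1  0.1 -2.7] w 13.5 j6 1.29
561.5,47.2,61,7.6 -> [0.1, 0.0, 0.3] [-0.5, 0.8, 7.7] j6 87
[0.05439513 0.00632178 0.02694792]
side -126 27 [  18.5 -127.    69.7] [12. 27.]
side -122 11 [  16.8 -121.9   71.6] [11. 28.]
side -104 11 [  16.2 -103.9   71.6] [11. 24.]
side -90 12 [ 15.5 -90.5  70.9] [11. 25.]
side 90 7 [15.5 88.7 71. ] [10. 22.]
side 104 7 [ 13.6 103.7  71.1] [10. 21.]
side 122 7 [ 14.6 121.2  70.7] [ 3. 32.]
side 126 4 [ 17.  126.6  71.2] [10. 25.]
top -126 14 [  18.  -126.3   74.6] [11. 24.]
top -122 14 [  16.9 -122.    75. ] [11. 24.]
top -104 15 [  16.5 -103.8   74.9] [11. 24.]
top -90 15 [ 18.3 -89.9  74.5] [10. 26.]
top 90 0  
top 104 0  
top 122 0  
top 126 0
```

Call:
move_arm(series=[[0,0,0.3,0.3,0.8,2,1],[0,0,0.3,0.3,0.8,4,1],[0,0,0.3,0.3,0.8,6,1],[0,0,0.3,0.3,0.8,7,1],[0,0,0.3,0.3,0.8,8,1],[0,0,0.3,0.3,0.8,8.5,1],[0,0,0.3,0.3,0.8,9,1],[0,0,0.3,0.3,0.8,9,1]])

```text
t: 50.5
tool_pos: [562.8, 47.4, 60.4]
ee_rot: [3.133, 0.209, 0.002]
wrist_force: [-0.4, 0.4, 4.6]
gripper_width: 13.9
```

```bash
python3 go.py 561.5,47.2,61,7.6
```

```text
t 50.5 pos [562.8  47.4  60.4] phi 7.6 F [-0.4  0.4  4.6] w 13.9 j6 1.29
561.5,47.2,61,7.6 -> [0.1, -0.1, 0.0] [-1.4, 0.0, -0.6] j6 87
```

Call:
move_arm(series=[[0,0,0,0,0,0,0.5],[0,0,0,0,0,0,0.3],[0,0,0,0,0,0,0.2],[0,0,0,0,0,0,0.2],[0,0,0,0,0,-15,0.2],[0,0,0,0,0,-40,0.2],[0,0,0,0,0,-70,0.2],[0,0,0,0,0,-90,0.2]])

```text
t: 51.5
tool_pos: [563.0, 47.4, 152.3]
ee_rot: [3.132, 0.209, 0.004]
wrist_force: [0.1, -0.4, -0.4]
gripper_width: 34.0
```

```bash
python3 go.py 400,15,150,7.6
python3 - <<'E'
from h import *
t0=np.array([543.7,44.8]);th=.1333; Rm=np.array([[np.cos(th),np.sin(th)],[-np.sin(th),np.cos(th)]])
for n in('side','top'):
    W=np.nanmedian([cloud(capture(n)) for i in range(4)],0); q=W.copy(); q[...,:2]=(W[...,:2]-t0)@Rm.T
    for y in (-126,-104,-90,90,104,126):
        k=(abs(q[...,1]-y)<3)&(q[...,2]>60)&(q[...,2]<85)&(abs(q[...,0]-18)<20); P=q[k]
        print(n,y,len(P),P.mean(0).round(1) if len(P) else '')
    k=(abs(q[...,1])<10)&(q[...,2]>75)&(q[...,2]<90)&(q[...,0]<-60)&(q[...,0]>-120); print('knob',k.sum(),q[k].mean(0) if k.any() else '')
E
```

```text
t 51.5 pos [563.   47.4 152.3] phi 7.6 F [ 0.1 -0.4 -0.4] w 34.0 j6 1.29
400,15,150,7.6 -> [0.1, -0.1, 0.0] [-165.8, 10.4, 1.9] j6 85
side -126 13 [  18.  -126.9   63.6]
side -104 8 [  18.  -103.6   64.5]
side -90 8 [ 17.9 -90.3  64.3]
side 90 5 [18.6 89.8 64.2]
side 104 6 [ 20.1 104.1  64.3]
side 126 3 [ 13.8 126.   63.7]
knob 43 [-93.36805546  -3.29140726  80.8427738 ]
top -126 14 [  18.8 -126.    66.1]
top -104 17 [  16.7 -104.    65.4]
top -90 13 [ 18.4 -89.9  66.6]
top 90 0 
top 104 0 
top 126 0 
knob 50 [-93.41407056  -2.50395268  83.63379646]
```

Call:
move_arm(series=[[0,0,-11,-40,0,0,1],[0,0,-22,-80,0,0,1],[0,0,-33,-110,0,0,1],[0,0,-44,-130,0,0,1],[0,0,-55,-145,0,0,1],[0,0,-66,-153,0,0,1],[0,0,-77,-153,0,0,1],[0,0,-88,-153,0,0,1]])

```text
t: 52.9
tool_pos: [410.3, 27.2, 149.1]
ee_rot: [2.143, 2.296, -0.002]
wrist_force: [-0.1, -0.0, -1.2]
gripper_width: -0.1
```

```bash
python3 go.py 411,27,100,97.6 411,27,62,97.6;python3 fork.py | tail -1
```

```text
t 52.9 pos [410.3  27.2 149.1] phi 93.9 F [-0.1 -0.  -1.2] w -0.1 j6 -0.32
411,27,100,97.6 -> [-0.0, 0.1, -3.7] [-0.2, 0.7, 49.1] j6 -4
411,27,62,97.6 -> [-0.0, 0.1, -3.7] [-0.1, 0.8, 87.1] j6 -4
{'centre': [154.2, 264.7], 'p': 0.87} [ 24.72542266 -65.18756547]
```

Call:
move_arm(series=[[0,0,-3.7,0,0.7,20,1],[0,0,-3.7,0,0.7,40,1],[0,0,-3.7,0,0.7,60,1],[0,0,-3.7,0,0.7,75,1],[0,0,-3.7,0,0.7,84,1],[0,0,-3.7,0,0.7,84,1],[0,0,-3.7,0,0.7,84,1],[0,0,-3.7,0,0.7,84,1]])

```text
t: 54.25
tool_pos: [411.8, 26.9, 66.3]
ee_rot: [2.074, 2.356, -0.001]
wrist_force: [0.6, -0.1, 0.8]
gripper_width: 0.2
```

```bash
python3 go.py 427.4,29.2,65,97.6 467.4,34.5,65,97.6
```

```text
t 54.25 pos [411.8  26.9  66.3] phi 97.3 F [ 0.6 -0.1  0.8] w 0.2 j6 -0.38
427.4,29.2,65,97.6 -> [0.1, 0.1, -0.3] [0.3, 15.7, 1.4] j6 -4
467.4,34.5,65,97.6 -> [0.1, 0.1, -0.3] [0.5, 56.1, 1.4] j6 -3
```

Call:
move_arm(series=[[0,0,0,0,6,0,1],[0,0,0,0,12,0,1],[0,0,0,0,18,0,1],[0,0,0,0,24,0,1],[0,0,0,0,29,0,1],[0,0,0,0,34,0,1],[0,0,0,0,38,0,1],[0,0,0,0,42,0,1]])

```text
t: 55.25
tool_pos: [453.2, 32.5, 65.6]
ee_rot: [2.075, 2.357, -0.002]
wrist_force: [-0.8, 1.0, -1.3]
gripper_width: -0.1
```

```bash
python3 go.py 467.4,34.5,65,97.6
python3 - <<'E'
from h import *
t0=np.array([543.7,44.8]);th=.1333; Rm=np.array([[np.cos(th),np.sin(th)],[-np.sin(th),np.cos(th)]])
W=np.nanmedian([cloud(capture('side')) for i in range(4)],0); q=W.copy(); q[...,:2]=(W[...,:2]-t0)@Rm.T
for y in (-126,-104,-90,90,104):
    k=(abs(q[...,1]-y)<3)&(q[...,2]>60)&(q[...,2]<75)&(abs(q[...,0]-40)<30); P=q[k]
    print(y,len(P),P.mean(0).round(1) if len(P) else '')
E
```

```text
t 55.25 pos [453.2  32.5  65.6] phi 97.3 F [-0.8  1.  -1.3] w -0.1 j6 -0.34
467.4,34.5,65,97.6 -> [-0.0, 0.1, -0.3] [0.2, 14.4, 0.6] j6 -3
-126 10 [  42.3 -127.7   63.9]
-104 5 [  43.6 -103.6   64.7]
-90 9 [ 41.7 -90.6  64.3]
90 5 [42.7 89.9 63.6]
104 6 [ 42.5 103.1  63.8]
```

Call:
move_arm(series=[[0,0,0,0,3,0,1],[0,0,0,0,6,0,1],[0,0,0,0,8,0,1],[0,0,0,0,10,0,1],[0,0,0,0,12,0,1],[0,0,0,0,14,0,1],[0,0,0,0,15,0,1],[0,0,0,0,16,0,1]])

```text
t: 56.45
tool_pos: [469.3, 34.3, 65.7]
ee_rot: [2.075, 2.357, -0.001]
wrist_force: [0.7, -0.4, 0.3]
gripper_width: -0.2
```

```bash
cat > bar.py <<'E'
from h import *
t0=np.array([543.7,44.8]);th=.1333; Rm=np.array([[np.cos(th),np.sin(th)],[-np.sin(th),np.cos(th)]])
W=np.nanmedian([cloud(capture('side')) for i in range(4)],0); q=W.copy(); q[...,:2]=(W[...,:2]-t0)@Rm.T
for y in (-126,-104,-90,90,104):
    k=(abs(q[...,1]-y)<3)&(q[...,2]>60)&(q[...,2]<75)&(abs(q[...,0]-50)<26); P=q[k]
    print(y,len(P),P.mean(0).round(1) if len(P) else '')
E
python3 go.py 467.4,34.5,65,97.6; python3 bar.py
```

```text
t 56.45 pos [469.3  34.3  65.7] phi 97.3 F [ 0.7 -0.4  0.3] w -0.2 j6 -0.33
467.4,34.5,65,97.6 -> [0.0, 0.1, -0.3] [0.4, -1.8, 0.7] j6 -3
-126 15 [  61.5 -126.9   63.4]
-104 4 [  63.4 -103.    64.6]
-90 8 [ 59.9 -90.   64. ]
90 5 [57.5 89.4 63.4]
104 7 [ 59.9 104.4  64.1]
```

Call:
move_arm(series=[[0,0,0,0,1,0,1],[0,0,0,0,2,0,1],[0,0,0,0,2.5,0,1],[0,0,0,0,3,0,1],[0,0,0,0,3,0,1],[0,0,0,0,3,0,1],[0,0,0,0,3,0,1],[0,0,0,0,3,0,1]])

```text
t: 57.65
tool_pos: [471.9, 34.8, 65.7]
ee_rot: [2.075, 2.357, -0.002]
wrist_force: [-0.5, 0.7, 0.5]
gripper_width: -0.2
```

```bash
python3 go.py 430,29.5,65,97.6; python3 bar.py
```

```text
t 57.65 pos [471.9  34.8  65.7] phi 97.3 F [-0.5  0.7  0.5] w -0.2 j6 -0.33
430,29.5,65,97.6 -> [0.0, 0.1, -0.3] [0.1, -42.2, 0.7] j6 -4
-126 17 [  63.6 -127.    63.3]
-104 7 [  63.5 -104.2   65. ]
-90 9 [ 62.9 -89.9  64.3]
90 6 [62.4 91.6 63.1]
104 6 [ 63.2 103.6  64.2]
```

Call:
move_arm(series=[[0,0,0,0,1,0,1],[0,0,0,0,2,0,1],[0,0,0,0,3,0,1],[0,0,0,0,3.5,0,1],[0,0,0,0,3.5,0,1],[0,0,0,0,3.5,0,1],[0,0,0,0,3.5,0,1],[0,0,0,0,3.5,0,1]])

```text
t: 58.85
tool_pos: [473.8, 35.0, 65.6]
ee_rot: [-2.076, -2.357, 0.006]
wrist_force: [-10.1, -2.4, 7.4]
gripper_width: -0.3
```

```bash
python3 go.py 430,29.5,65,97.6; python3 bar.py
```

```text
t 58.85 pos [473.8  35.   65.6] phi 97.3 F [-10.1  -2.4   7.4] w -0.3 j6 -0.33
430,29.5,65,97.6 -> [-0.2, 0.1, -0.3] [0.0, -44.1, 0.8] j6 -4
-126 13 [  62.3 -126.6   63.6]
-104 7 [  63.5 -104.1   64.9]
-90 8 [ 62.9 -89.8  64.4]
90 5 [63.5 90.8 64. ]
104 3 [ 61.3 104.3  63.8]
```

Call:
move_arm(series=[[0,0,0,0,0.5,0,1],[0,0,0,0,1,0,1],[0,0,0,0,1,0,1],[0,0,0,0,1,0,1],[0,0,0,0,1,0,1],[0,0,0,0,1,0,1],[0,0,0,0,1,0,1],[0,0,0,0,1,0,1]])

```text
t: 60.05
tool_pos: [473.8, 35.1, 65.6]
ee_rot: [-2.075, -2.356, 0.009]
wrist_force: [-16.9, -3.2, 12.2]
gripper_width: -0.0
```

```bash
python3 go.py 430,29.5,65,97.6
```

```text
t 60.05 pos [473.8  35.1  65.6] phi 97.3 F [-16.9  -3.2  12.2] w -0.0 j6 -0.33
430,29.5,65,97.6 -> [-0.3, 0.1, -0.3] [0.0, -44.2, 0.8] j6 -4
```

Hard stop at 17 N: home. Back off and clear.

Call:
move_arm(series=[[0,0,0,0,-5,0,1],[0,0,0,0,-15,0,1],[0,0,0,0,-30,0,1],[0,0,0,0,-45,0,1],[0,0,0,0,-45,-40,1],[0,0,0,0,-45,-80,1],[0,0,0,-50,-45,-110,1],[0,0,0,-110,-45,-120,1]])

```text
t: 61.05
tool_pos: [446.4, -80.3, 188.4]
ee_rot: [2.069, 2.357, 0.0]
wrist_force: [2.2, -0.0, 0.2]
gripper_width: 0.4
```

Call:
move_arm(series=[[0,0,0,-60,0,0,1],[0,0,0,-120,0,0,1],[0,0,0,-170,10,0,1],[0,0,0,-170,10,0,1],[0,0,0,-170,10,0,1],[0,0,0,-170,10,0,1],[0,0,0,-170,10,0,1],[0,0,0,-170,10,0,1]])

```text
t: 62.05
tool_pos: [477.2, -246.1, 186.6]
ee_rot: [2.074, 2.357, -0.002]
wrist_force: [1.2, 0.1, 0.3]
gripper_width: -0.2
```

```bash
python3 bar.py
python3 - <<'E'
from h import *
c=capture('side'); t=capture('top')
a=cv2.resize(c['frame'][150:290,205:365],(460,402),interpolation=cv2.INTER_CUBIC); b=cv2.resize(t['frame'][110:240,185:315],(340,340),interpolation=cv2.INTER_CUBIC)
o=np.zeros((402,800,3),np.uint8); o[:,:460]=a; o[:340,460:]=b; cv2.imwrite('pics/g10.png',o[:,:,::-1])
E
```

```text
-126 14 [  63.3 -127.1   63.5]
-104 6 [  64.5 -103.5   64.9]
-90 9 [ 62.7 -90.2  64.4]
90 5 [62.7 90.5 63.5]
104 6 [ 63.2 103.7  64.2]
```

View pics/g10.png

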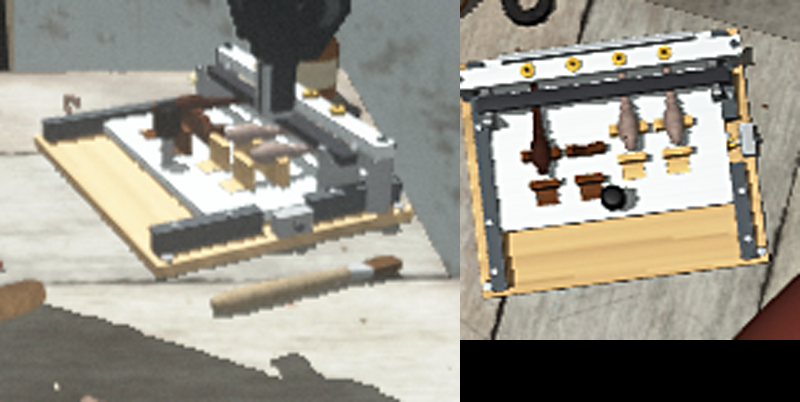

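```bash
python3 zc.py | sed -n 1,3p | cut -c1-900; python3 -c "from rig import *;print(hand_in())"
```

```text
69 [(-80, np.float64(12.4)), (-74, np.float64(11.8)), (-68, np.float64(13.0)), (-62, np.float64(28.2)), (-56, np.float64(25.8)), (-50, np.float64(26.2)), (-44, np.float64(28.5)), (-38, np.float64(28.4)), (-32, np.float64(29.7)), (-26, np.float64(52.4)), (-20, np.float64(52.5)), (-14, np.float64(25.6)), (-8, np.float64(59.9)), (-2, np.float64(62.5)), (4, np.float64(63.8)), (10, np.float64(61.6)), (16, np.float64(61.8)), (22, np.float64(58.5)), (28, np.float64(58.7)), (34, np.float64(57.1)), (40, np.float64(55.2)), (46, np.float64(54.1)), (52, np.float64(51.8)), (58, np.float64(64.1)), (64, np.float64(68.0))]
-23 [(-80, np.float64(12.5)), (-74, np.float64(12.8)), (-68, np.float64(11.7)), (-62, np.float64(28.4)), (-56, np.float64(26.7)), (-50, np.float64(26.5)), (-44, np.float64(26.3)), (-38, np.float64(27.4)), (-32, np.float64(26.7)), (-26, np.float64(29.5)), (-20, np.float64(28.0)), (-14, np.float64(29.8)), (-8, np.float64(50.9)), (-2, np.float64(52.1)), (4, np.float64(59.2)), (10, np.float64(60.1)), (16, np.float64(64.1)), (22, np.float64(62.7)), (28, np.float64(63.8)), (34, np.float64(62.2)), (40, np.float64(59.2)), (46, np.float64(58.4)), (52, np.float64(53.8)), (58, np.float64(60.9)), (64, np.float64(68.6))]
-69 [(-80, np.float64(12.7)), (-74, np.float64(14.6)), (-68, np.float64(13.4)), (-62, np.float64(25.9)), (-56, np.float64(26.1)), (-50, np.float64(28.2)), (-44, np.float64(27.6)), (-38, np.float64(25.6)), (-32, np.float64(27.0)), (-26, np.float64(28.8)), (-20, np.float64(28.8)), (-14, np.float64(29.0)), (-8, np.float64(52.8)), (-2, np.float64(52.8)), (4, np.float64(59.0)), (10, np.float64(62.1)), (16, np.float64(62.6)), (22, np.float64(61.0)), (28, np.float64(63.9)), (34, np.float64(61.4)), (40, np.float64(59.1)), (46, np.float64(56.9)), (52, np.float64(55.0)), (58, np.float64(59.9)), (64, np.float64(67.9))]
the job is handed in; nothing more can be done
None
```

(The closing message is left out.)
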